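# Find the loose gas nozzle by feel and shut its valve

## Robot

A 7-joint arm with a two-finger parallel gripper is mounted at the origin on the work surface. World frame = base frame: x ahead of the robot, y to its left, z up, the work surface at z = 0. Lengths are in m, angles in rad, forces in N, time in s.
With the tool pointing down it reaches from about 0.35 to 0.9 m from the base axis. Payload 7.2 kg.
Tool frame: the origin (TCP) lies at the very end of the fingers, on their centre line; the grasp point (between the pads) lies 19 mm behind it; y points along the fingers, z is the direction in which the jaws open and shut, and the axes are right-handed (so a half turn about y gives the same grasp; the last joint's range is limited). The gripper opens to 88 mm and grips with 3 to 60 N. Pads are 20 mm wide; open, the fingers measure 115 mm over their backs; the gripper's body (75 mm by 178 mm) begins 61 mm behind the grasp point.
Start: joints at [1.16, 0.411, -0.013, 1.596, 0.006, 1.134, -0.082], TCP at [0.21, -0.589, 0.2] pointing down, gripper open.
Joint ranges: [-2.95, 2.95], [-0.29, 1.99], [-1.47, 1.44], [0.14, 2.54], [-1.03, 4.17], [0.13, 1.85], [-2.86, 2.86]. Speed limits (rad/s): [2.39, 2.39, 3.01, 3.01, 3.14, 3.14, 3.14].

## Interface

Orientations are given as a rotation vector (axis times angle).
In Python, from workcell import ctrl, imaging, close_job gives the robot as it stands.
- The arm moves only by the tool step_arm, never from a script. Its argument "increments" is a list of rows, each a list of 5 numbers: the shift along the tool's x, y, z in mm, then the turn about the tool's y in degrees, then the opening, from -1 (shut) to 1 (fully open). In form: [[tx, ty, tz, turn, grip], ...]. A call has 1 to 8 rows; each row is the pose to reach, as a shift and turn from the pose commanded when the call began, along the tool's axes at that moment; what a row does not reach only later rows make up. A row lasts 1/8 s, in which the tool goes at most 62.5 mm and 10.7 degrees, less where a joint would pass 70% of its speed; a pose out of reach is approached as far as the arm can. A call with a gripper value outside its range is refused whole. The fingers move at their own pace and stop on an object; "grip_force" is the grip in N (left out, the last holds). Time passes only in rows, so rows that repeat a pose let the fingers close. It gives the time, the measured TCP pose, the force and the opening at its end, in the units of the state.
- ctrl.state(): the state, without advancing time (a new reading comes with each control period).
- imaging.camera(name): name is "scene" or "top"; returns a dict with "frame" (400x640x3 uint8, red, green, blue), "camera_matrix" (3x3 intrinsics, pixels), "xyz" and "orientation" of the camera in the world. Camera axes: x right, y up, looking along -z (the intrinsics and any distortion apply to the point x, -y, -z); pixel columns grow to the right and rows downward; lengths in m; the calibration is good to about 2 mm. A picture is of the moment at which its call begins. There is no depth.
- close_job(): hands the job in, once; it reports no verdict.
The state is a dict: "time": time; "joint_pos": joint angles; "qvel": joint speeds; "joint_torque": joint torques, N m; "ee_pos": TCP position; "ee_rot": TCP orientation; "ft_force": force on the tool from outside, world axes, zero at the start; "torque": the same for the moment, N m; "grip_width": finger opening in m.
Only numpy, scipy, OpenCV 4.12 (cv2) and the standard library are available. Lean on these libraries where they do the work, as an engineer would, in place of code of your own. Each camera call takes 0.05 s, during which the arm holds its last target.

## Task

One of the three hose nozzles on the service rail is loose in its mounting. Rock them gently side to side along the rail to feel which one has clear play, swinging the loose one right through its play without straining any mount, then turn that outlet's lever fully shut; leave the other two levers open and everything else on the bench where it is.

Things in the scene. Friction and masses are not known exactly. Their poses are not given: they have to be found in the camera images.
- rail: grey service plate fixed to the bench, 200 x 420 mm and 12 thick, with a pipe along its far edge; origin on the bench under its middle, x points away from the robot across the plate, y to the left along the row of outlets. Three equal gas outlets stand on it 140 mm apart in y: each a white block 120 (x) x 54 (y) mm, top at z 57, with an upright hose nozzle at the far end and a yellow shut-off lever at the near end
- nozzle_1 (a point): point on the axis of the upright steel hose nozzle of outlet 1 (left), 150 mm above the bench, good to 2 mm and fixed to the plate (it does not follow the nozzle as it rocks). Nozzle: round, 19 mm across, top 20 mm above this point, foot 98 mm below it, where it rocks along the rail's y about x
- pivot_1 (a point): point on the upright pivot axis of the shut-off lever of outlet 1 (left), 110 mm above the bench, good to 2 mm. The lever is a flat arm at height 94 to 104 mm; at 60 mm from the axis it carries an upright round knob, 16 mm across, from 95 to 127 mm. Open, the arm points along the rail's -x; it closes clockwise seen from above, the knob going through +y, to a stop at a quarter turn
- nozzle_2 (a point): point on the axis of the upright steel hose nozzle of outlet 2 (middle), 150 mm above the bench, good to 2 mm and fixed to the plate (it does not follow the nozzle as it rocks). Nozzle: round, 19 mm across, top 20 mm above this point, foot 98 mm below it, where it rocks along the rail's y about x
- pivot_2 (a point): point on the upright pivot axis of the shut-off lever of outlet 2 (middle), 110 mm above the bench, good to 2 mm. The lever is a flat arm at height 94 to 104 mm; at 60 mm from the axis it carries an upright round knob, 16 mm across, from 95 to 127 mm. Open, the arm points along the rail's -x; it closes clockwise seen from above, the knob going through +y, to a stop at a quarter turn
- nozzle_3 (a point): point on the axis of the upright steel hose nozzle of outlet 3 (right), 150 mm above the bench, good to 2 mm and fixed to the plate (it does not follow the nozzle as it rocks). Nozzle: round, 19 mm across, top 20 mm above this point, foot 98 mm below it, where it rocks along the rail's y about x
- pivot_3 (a point): point on the upright pivot axis of the shut-off lever of outlet 3 (right), 110 mm above the bench, good to 2 mm. The lever is a flat arm at height 94 to 104 mm; at 60 mm from the axis it carries an upright round knob, 16 mm across, from 95 to 127 mm. Open, the arm points along the rail's -x; it closes clockwise seen from above, the knob going through +y, to a stop at a quarter turn
- rock_a (a joint): play of one of the three nozzles in its thread, rad, 0 upright, 1 mrad = 0.1 mm at the nozzle point; a firm nozzle has about 0.012 either way, the loose one 0.26 (25 mm at the nozzle point) and swings with about 1 N. Which outlet carries the letter a changes every time
- rock_b (a joint): play of one of the three nozzles in its thread, rad, 0 upright, 1 mrad = 0.1 mm at the nozzle point; a firm nozzle has about 0.012 either way, the loose one 0.26 (25 mm at the nozzle point) and swings with about 1 N. Which outlet carries the letter b changes every time
- rock_c (a joint): play of one of the three nozzles in its thread, rad, 0 upright, 1 mrad = 0.1 mm at the nozzle point; a firm nozzle has about 0.012 either way, the loose one 0.26 (25 mm at the nozzle point) and swings with about 1 N. Which outlet carries the letter c changes every time
- seat_a (a joint): how far the mount under nozzle a is being bent, rad, 0 at rest: a stiff spring of 55 N m/rad (about 5.7 N per mm at the nozzle point), felt once the play is used up. Over 0.025 (about 14 N sideways at the nozzle point) the mount is strained. The letter's outlet changes every time
- seat_b (a joint): how far the mount under nozzle b is being bent, rad, 0 at rest: a stiff spring of 55 N m/rad (about 5.7 N per mm at the nozzle point), felt once the play is used up. Over 0.025 (about 14 N sideways at the nozzle point) the mount is strained. The letter's outlet changes every time
- seat_c (a joint): how far the mount under nozzle c is being bent, rad, 0 at rest: a stiff spring of 55 N m/rad (about 5.7 N per mm at the nozzle point), felt once the play is used up. Over 0.025 (about 14 N sideways at the nozzle point) the mount is strained. The letter's outlet changes every time
- lever_a (a joint): angle of the shut-off lever on the outlet with letter a, rad: 0 fully open, 1.571 closed at its stop; starts fully open; turning it takes about 3 to 6 N at the knob; stays where it is left. The letter's outlet changes every time
- lever_b (a joint): angle of the shut-off lever on the outlet with letter b, rad: 0 fully open, 1.571 closed at its stop; starts fully open; turning it takes about 3 to 6 N at the knob; stays where it is left. The letter's outlet changes every time
- lever_c (a joint): angle of the shut-off lever on the outlet with letter c, rad: 0 fully open, 1.571 closed at its stop; starts fully open; turning it takes about 3 to 6 N at the knob; stays where it is left. The letter's outlet changes every time
- lock_nut: a steel ring nut, 30 mm across and 10 high, lying on the rail between outlets 1 and 2; origin under its centre. A bystander
- spare_elbow: a small brass fitting, about 50 x 18 x 18 mm, lying on the rail between outlets 2 and 3; origin at the underside. A bystander
- bottle: a clear jar, 64 mm wide and 150 high, standing to the left of the rail; origin under its centre. A bystander
- screwdriver: a screwdriver lying to the left of the rail. A bystander
- wrench: a wrench lying to the right of the rail. A bystander
- drive: a metal hard drive, 147 x 102 x 26 mm, lying to the right of the rail; origin under its centre. A bystander

How it is judged:
By the outcome, as a careful person would: the job done as asked, in the order asked, and still so for the second after the job is handed in, with the robot touching nothing.
It also fails if it takes over 72 s, if anything falls off the work surface, if the arm or the gripper's body presses on something with over 40 N, if the wrist force passes 120 N, or if a joint passes its speed limit or range.

## Working session

There is one attempt and no reset: what is moved stays moved. The work goes in short steps, Python scripts to look and compute and a tool call to move; the robot and the scene stay as the last step left them, time stands still between calls to the robot, and variables do not carry over. Pictures are saved under pics/ and viewed, and the job is handed in when it is done.

Besides the shell and the picture viewer there is one more tool, called in YAML: its name, and indented under it one key for each argument. step_arm: Moves the arm, as the interface text tells. Its arguments: {"type":"object","properties":{"increments":{"type":"array"},"grip_force":{"type":"number"}},"required":["increments"]}

```bash
mkdir -p pics; ls; python3 - <<'E'
from workcell import ctrl, imaging
import cv2,pickle
s=ctrl.state();print(s)
d={}
for n in ("scene","top"):
    c=imaging.camera(n);d[n]=c
    cv2.imwrite(f"pics/{n}0.png",c["frame"][:,:,::-1]);print(n,c["camera_matrix"],c["xyz"],c["orientation"],[k for k in c])
pickle.dump(d,open("c0.pkl","wb"))
E
```

```text
pics
{'time': 0.0, 'joint_pos': array([ 1.1597964 ,  0.41189798, -0.01274151,  1.59704621,  0.00564298,
        1.13428333, -0.08220479]), 'qvel': array([ 0.00188363,  0.00111099, -0.00078749, -0.00015839,  0.00124951,
        0.00012633, -0.00087199]), 'joint_torque': array([ 1.40801349e-03, -5.87955701e+01,  6.42881189e-01, -2.91077060e+01,
       -5.36811096e-02,  1.80767232e-02,  1.25047627e-04]), 'ee_pos': array([ 0.20985714, -0.58814042,  0.19910927]), 'ee_rot': array([-0.35281697,  2.03700093, -2.03380829]), 'ft_force': array([-0.16492334, -0.48327505,  0.78505822]), 'torque': array([ 0.03445276,  0.01382364, -0.0102643 ]), 'grip_width': 0.08775373742426046}
scene [[454.25290874   0.         317.23663646]
 [  0.         454.25290874 191.83719419]
 [  0.           0.           1.        ]] [ 1.30263525 -0.30458076  0.88193256] [0.72292057 0.46455034 1.12217285] ['frame', 'camera_matrix', 'xyz', 'orientation']
top [[421.34902145   0.         319.93447266]
 [  0.         421.34902145 205.3714914 ]
 [  0.           0.           1.        ]] [0.32864511 0.01494917 1.45112177] [ 0.11238622 -0.13695759 -1.55004808] ['frame', 'camera_matrix', 'xyz', 'orientation']
```

View pics/scene0.png

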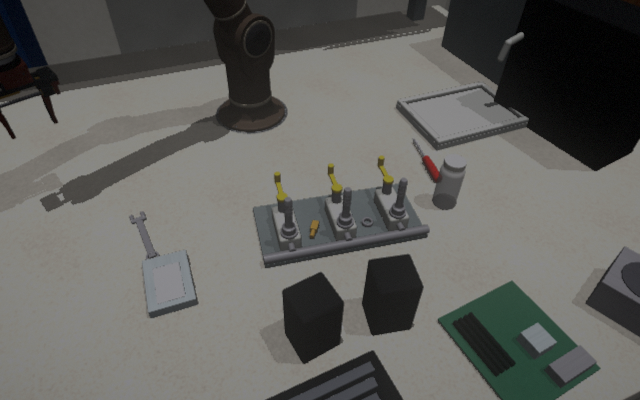

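View pics/top0.png

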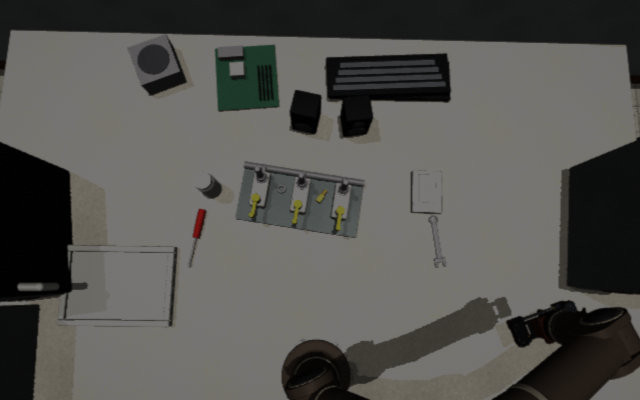

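The scene view shows the rail with three outlets near (285..400, 215). In the top view they are near (255..345, 200), with the levers pointing at the robot. I'll zoom in next.

```bash
cat > h.py <<'E'
import numpy as np,cv2,pickle
from scipy.spatial.transform import Rotation as R
def ray(c,u,v):
    K=np.array(c["camera_matrix"]);d=np.array([(u-K[0,2])/K[0,0],-(v-K[1,2])/K[1,1],-1.])
    return np.array(c["xyz"]),R.from_rotvec(c["orientation"]).apply(d)
def onz(c,u,v,z):
    o,d=ray(c,u,v);return o+d*(z-o[2])/d[2]
def proj(c,p):
    q=R.from_rotvec(c["orientation"]).inv().apply(np.asarray(p)-c["xyz"]);K=np.array(c["camera_matrix"])
    return np.array([K[0,2]+K[0,0]*q[0]/-q[2],K[1,2]-K[1,1]*q[1]/-q[2]])
def tri(a,ua,b,ub):
    o1,d1=ray(a,*ua);o2,d2=ray(b,*ub)
    t=np.linalg.lstsq(np.c_[d1,-d2],o2-o1,rcond=None)[0]
    p,q=o1+t[0]*d1,o2+t[1]*d2
    return (p+q)/2,np.linalg.norm(p-q)
E
python3 - <<'E'
from h import *
d=pickle.load(open("c0.pkl","rb"))
t=d["top"]["frame"][150:250,225:375,::-1];s=d["scene"]["frame"][145:265,245:435,::-1]
f=lambda i,k:cv2.resize(np.clip(i.astype(float)*1.6,0,255).astype(np.uint8),None,fx=k,fy=k,interpolation=cv2.INTER_CUBIC)
cv2.imwrite("pics/t1.png",f(t,5));cv2.imwrite("pics/s1.png",f(s,4))
for n in d:
    h=cv2.cvtColor(d[n]["frame"],cv2.COLOR_RGB2HSV)
    m=cv2.inRange(h,(18,120,60),(35,255,255))
    k,l,st,ce=cv2.connectedComponentsWithStats(m)
    for i in range(1,k):
        if st[i,4]>8: print(n,st[i],ce[i])
E
```

```text
scene [379 156   5   7  22] [380.95454545 158.27272727]
scene [328 164   5   6  21] [330.28571429 165.9047619 ]
scene [379 164  14  20 116] [385.64655172 175.24137931]
scene [275 172   5   9  27] [276.92592593 175.        ]
scene [329 172  13  21 122] [334.73770492 183.90983607]
scene [275 181  12  21 113] [280.00884956 192.3539823 ]
scene [310 221   9  15  82] [313.62195122 227.31707317]
top [316 190  11  12  56] [321.01785714 196.08928571]
top [249 194  11  23 113] [253.9380531  203.83185841]
top [292 200  10  24 113] [296.09734513 210.16814159]
top [336 207   9  23 109] [339.00917431 216.63302752]
```

View pics/t1.png

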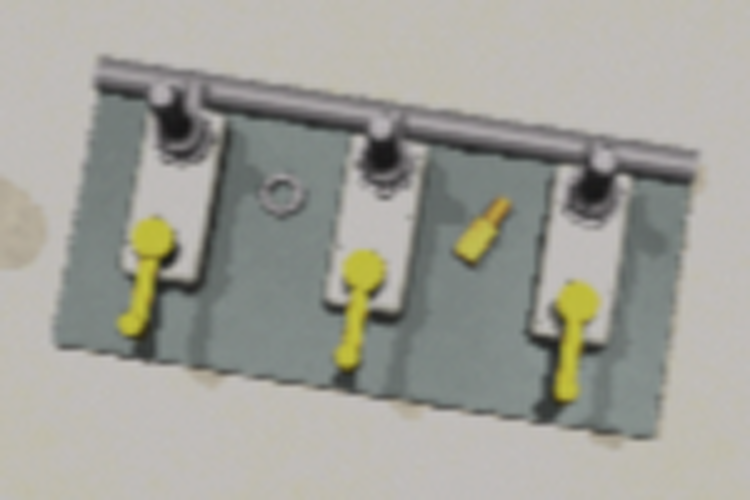

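View pics/s1.png

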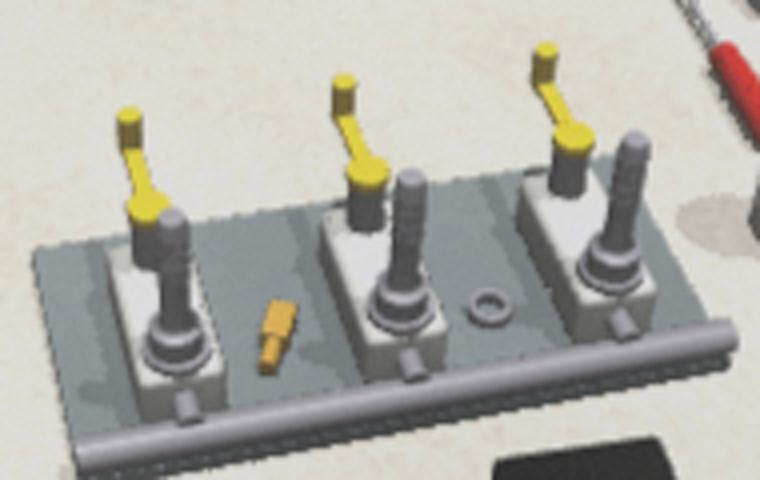

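```bash
python3 - <<'E'
from h import *
d=pickle.load(open("c0.pkl","rb"));T,S=d["top"],d["scene"]
tp=lambda x,y:((x+.5)/5-.5+225,(y+.5)/5-.5+150)
sp=lambda x,y:((x+.5)/4-.5+245,(y+.5)/4-.5+145)
L={"piv":(([152,240],[573,137]),([363,271],[367,171]),([577,302],[149,206])),
"knob":(([131,323],[545,50]),([347,354],[343,81]),([565,391],[129,113])),
"noz":(([168,93],[636,140]),([384,127],[411,177]),([602,159],[174,218]))}
for k,z in (("piv",.106),("knob",.127),("noz",.17)):
    for a,b in L[k]:
        p,g=tri(T,tp(*a),S,sp(*b));print(k,p.round(4),round(g,4),"top@z",onz(T,*tp(*a),z)[:2].round(4),"sc@z",onz(S,*sp(*b),z)[:2].round(4))
# plate corners z=.012
for a in ([97,85],[55,345],[660,437],[695,178]): print(onz(T,*tp(*a),.012).round(4))
E
```

```text
piv [0.5672 0.2069 0.1018] 0.0007 top@z [0.5663 0.206 ] sc@z [0.5712 0.2045]
piv [0.5492 0.0694 0.1022] 0.0004 top@z [0.5485 0.0691] sc@z [0.5529 0.0678]
piv [ 0.5312 -0.0694  0.1037] 0.0005 top@z [ 0.5308 -0.0695] sc@z [ 0.5336 -0.0699]
knob [0.509  0.2142 0.1277] 0.0004 top@z [0.509  0.2141] sc@z [0.5083 0.2149]
knob [0.4915 0.077  0.1287] 0.0 top@z [0.4917 0.0771] sc@z [0.4897 0.0778]
knob [ 0.4706 -0.0609  0.1275] 0.0003 top@z [ 0.4706 -0.0611] sc@z [ 0.4701 -0.0606]
noz [0.6487 0.1923 0.1721] 0.0043 top@z [0.6482 0.1907] sc@z [0.6473 0.196 ]
noz [0.6293 0.0568 0.1713] 0.0025 top@z [0.6291 0.0557] sc@z [0.6285 0.0586]
noz [ 0.6115 -0.0799  0.1704] 0.0009 top@z [ 0.6114 -0.0803] sc@z [ 0.6112 -0.0794]
[0.6923 0.2621 0.012 ]
[0.5085 0.2828 0.012 ]
[ 0.4525 -0.1331  0.012 ]
[ 0.634  -0.1572  0.012 ]
```

```bash
cat >> h.py <<'E'
yaw=np.deg2rad(-7.6);XR=np.array([np.cos(yaw),np.sin(yaw),0]);YR=np.array([-np.sin(yaw),np.cos(yaw),0])
P2=np.array([.5495,.069,0]);N2=np.array([.6300,.0565,0])
piv=lambda i:P2+YR*.14*(2-i)
noz=lambda i:N2+YR*.14*(2-i)
def st():
    from workcell import ctrl
    s=ctrl.state();M=R.from_rotvec(s["ee_rot"]).as_matrix();return s,M
def to(p,M,e): return (M.T@(np.asarray(p)-e)*1000).round(1)
E
python3 - <<'E'
from h import *
s,M=st();print(M.round(3));e=s["ee_pos"]
for i in(1,2,3):print(noz(i).round(3),piv(i).round(3))
t=noz(3)+[0,0,.2];print(to(t,M,e))
print("tool z yaw",np.degrees(np.arctan2(M[1,2],M[0,2])),"rail y",np.degrees(np.arctan2(YR[1],YR[0])))
E
```

```text
[[-0.942 -0.001  0.336]
 [-0.336  0.001 -0.942]
 [ 0.    -1.    -0.001]]
[0.649 0.195 0.   ] [0.568 0.208 0.   ]
[0.63  0.056 0.   ] [0.55  0.069 0.   ]
[ 0.611 -0.082  0.   ] [ 0.531 -0.07   0.   ]
[-5.483e+02 -4.000e-01 -3.415e+02]
tool z yaw -70.35979949429192 rail y 82.4
```

step_arm:
  increments:
    - [-40,-10,-25,-10,-0.1]
    - [-80,-15,-50,-20,-0.1]
    - [-120,-20,-75,-30,-0.1]
    - [-160,-20,-100,-40,-0.1]
    - [-200,-20,-125,-50,-0.1]
    - [-240,-20,-150,-60,-0.1]
    - [-280,-20,-175,-70,-0.1]
    - [-320,-20,-199,-80,-0.1]

```text
time: 1.1
ee_pos: [0.4451, -0.2923, 0.2198]
ee_rot: [-1.287, 1.08, -1.08]
ft_force: [0.3, -0.7, -0.7]
grip_width: 0.0399
```

```bash
cat > q.py <<'E'
from h import *
import sys
s,M=st();e=s["ee_pos"]
print("t",round(s["time"],2),"ee",e.round(4),"q",s["joint_pos"].round(2),"w",round(s["grip_width"],4))
print("zyaw",round(np.degrees(np.arctan2(M[1,2],M[0,2])),1),"F rail x,y,z",(s["ft_force"]@XR).round(2),(s["ft_force"]@YR).round(2),s["ft_force"][2].round(2))
for i in(1,2,3):
    print(i,"rel noz (railx,y)",((e-noz(i))@np.c_[XR,YR]*1000).round(1),"to noz150",to(noz(i)+[0,0,.15],M,e),"to piv",to(piv(i)+[0,0,.11],M,e))
E
python3 q.py
```

```text
t 1.1 ee [ 0.4451 -0.2923  0.2198] q [ 0.85  0.27 -0.43  1.77  0.12  1.13  0.55] w 0.0399
zyaw 10.0 F rail x,y,z 0.34 -0.62 -0.71
1 rel noz (railx,y) [-137.1 -510.2] to noz150 [-445.    69.7  284.7] to piv [-471.2  109.8  207.6]
2 rel noz (railx,y) [-137.1 -370.2] to noz150 [-311.5   69.7  242.5] to piv [-337.8  109.8  165.4]
3 rel noz (railx,y) [-137.1 -230.2] to noz150 [-178.    69.7  200.2] to piv [-204.3  109.8  123.1]
```

step_arm:
  increments:
    - [-25,0,28,-10,-0.1]
    - [-50,0,57,-20,-0.1]
    - [-76,0,86,-30,-0.1]
    - [-102,0,115,-40,-0.1]
    - [-128,0,143,-50,-0.1]
    - [-153,0,172,-60,-0.1]
    - [-178,0,200,-70,-0.1]
    - [-178,0,200,-72.4,-0.1]

```text
time: 2.1
ee_pos: [0.6129, -0.081, 0.2193]
ee_rot: [-1.566, 0.103, -0.103]
ft_force: [0.3, -0.0, 0.3]
grip_width: 0.0393
```

```bash
python3 q.py; python3 - <<'E'
from workcell import imaging
import cv2,pickle
d={}
for n in ("scene","top"):
    c=imaging.camera(n);d[n]=c
pickle.dump(d,open("c1.pkl","wb"))
f=lambda i,k:cv2.resize(i[:,:,::-1],None,fx=k,fy=k,interpolation=cv2.INTER_CUBIC)
cv2.imwrite("pics/s2.png",f(d["scene"]["frame"][90:265,240:440],3))
E
```

```text
t 2.1 ee [ 0.6129 -0.081   0.2193] q [ 0.56  0.48 -0.73  1.55  0.33  1.23  1.22] w 0.0393
zyaw 82.5 F rail x,y,z 0.3 0.02 0.25
1 rel noz (railx,y) [   1.2 -278.5] to noz150 [ -0.8  70.  278.4] to piv [-82.2 110.1 280.1]
2 rel noz (railx,y) [   1.2 -138.5] to noz150 [ -1.   69.7 138.4] to piv [-82.4 109.7 140.1]
3 rel noz (railx,y) [1.2 1.5] to noz150 [-1.2 69.3 -1.6] to piv [-8.260e+01  1.094e+02  1.000e-01]
```

View pics/s2.png

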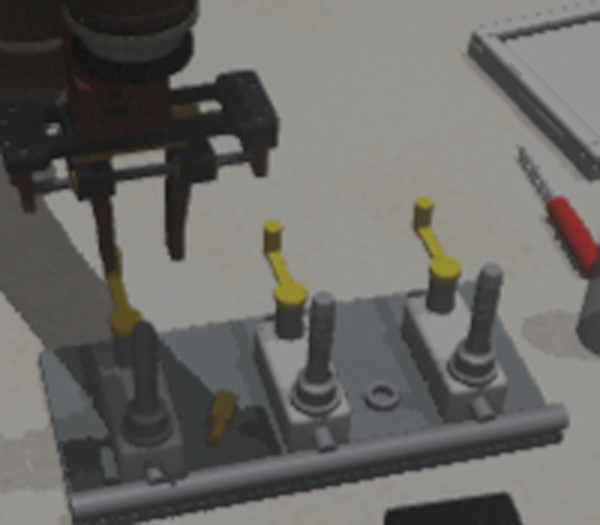

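The fingers, tips near (105,270) and (178,258), straddle nozzle 3, whose top is at about (143,325). I'll descend around it.

step_arm:
  increments:
    - [-1,25,-1.5,0,-0.1]
    - [-1,50,-1.5,0,-0.1]
    - [-1,70,-1.5,0,-0.1]
    - [-1,79,-1.5,0,-0.1]
    - [-1,79,-1.5,0,-0.1]

```text
time: 2.82
ee_pos: [0.6105, -0.0861, 0.1406]
ee_rot: [-1.568, 0.11, -0.109]
ft_force: [0.3, -0.4, 0.0]
grip_width: 0.0396
```

```bash
python3 q.py
```

```text
t 2.83 ee [ 0.6105 -0.0861  0.1406] q [ 0.55  0.55 -0.7   1.65  0.39  1.09  1.17] w 0.0396
zyaw 82.0 F rail x,y,z 0.34 -0.36 0.01
1 rel noz (railx,y) [  -0.4 -284. ] to noz150 [ -1.5  -9.4 284. ] to piv [-82.9  30.7 285.2]
2 rel noz (railx,y) [  -0.4 -144. ] to noz150 [ -0.5  -9.4 144. ] to piv [-82.   30.7 145.2]
3 rel noz (railx,y) [-0.4 -4. ] to noz150 [ 0.4 -9.4  4. ] to piv [-81.   30.7   5.2]
```

step_arm:
  increments:
    - [0,0,4,0,-0.1]
    - [0,0,8,0,-0.1]
    - [0,0,8,0,-0.1]

```text
time: 3.2
ee_pos: [0.6122, -0.0773, 0.1415]
ee_rot: [-1.568, 0.108, -0.109]
ft_force: [0.7, 0.9, -0.3]
grip_width: 0.0396
```

```bash
python3 q.py|head -5
```

```text
t 3.2 ee [ 0.6122 -0.0773  0.1415] q [ 0.54  0.55 -0.7   1.65  0.39  1.09  1.16] w 0.0396
zyaw 82.1 F rail x,y,z 0.56 1.01 -0.27
1 rel noz (railx,y) [   0. -275.] to noz150 [ -1.5  -8.4 275. ] to piv [-83.   31.5 276.3]
2 rel noz (railx,y) [   0. -135.] to noz150 [ -0.8  -8.4 135. ] to piv [-82.3  31.5 136.3]
3 rel noz (railx,y) [0. 5.] to noz150 [-0.  -8.5 -5. ] to piv [-81.5  31.5  -3.7]
```

step_arm:
  increments:
    - [0,0,1.5,0,-0.1]
    - [0,0,3,0,-0.1]
    - [0,0,4,0,-0.1]
    - [0,0,4,0,-0.1]

```text
time: 3.7
ee_pos: [0.6124, -0.074, 0.1409]
ee_rot: [-1.568, 0.109, -0.109]
ft_force: [0.2, -0.5, 0.5]
grip_width: 0.0396
```

```bash
python3 q.py|head -2;python3 q.py|tail -1
```

```text
t 3.7 ee [ 0.6124 -0.074   0.1409] q [ 0.53  0.55 -0.7   1.65  0.39  1.09  1.15] w 0.0396
zyaw 82.0 F rail x,y,z 0.25 -0.43 0.52
3 rel noz (railx,y) [-0.2  8.3] to noz150 [ 0.3 -9.1 -8.3] to piv [-81.2  30.9  -7.1]
```

step_arm:
  increments:
    - [0,0,1,0,-0.1]
    - [0,0,2,0,-0.1]
    - [0,0,2,0,-0.1]

```text
time: 4.08
ee_pos: [0.6127, -0.0721, 0.141]
ee_rot: [-1.568, 0.109, -0.109]
ft_force: [-0.8, -0.3, 0.4]
grip_width: 0.0392
```

```bash
python3 q.py|head -2;python3 q.py|tail -1
```

```text
t 4.08 ee [ 0.6127 -0.0721  0.141 ] q [ 0.53  0.55 -0.7   1.65  0.39  1.09  1.15] w 0.0392
zyaw 82.0 F rail x,y,z -0.72 -0.43 0.37
3 rel noz (railx,y) [-0.2 10.3] to noz150 [  0.2  -9.  -10.3] to piv [-81.2  31.   -9. ]
```

step_arm:
  increments:
    - [0,0,1,0,-0.1]
    - [0,0,2,0,-0.1]
    - [0,0,2,0,-0.1]

```text
time: 4.45
ee_pos: [0.6129, -0.0701, 0.1409]
ee_rot: [-1.568, 0.109, -0.109]
ft_force: [0.3, -0.8, -0.1]
grip_width: 0.0397
```

```bash
python3 q.py|head -2;python3 q.py|tail -1
```

```text
t 4.45 ee [ 0.6129 -0.0701  0.1409] q [ 0.53  0.55 -0.7   1.65  0.39  1.09  1.15] w 0.0397
zyaw 82.0 F rail x,y,z 0.43 -0.71 -0.07
3 rel noz (railx,y) [-0.2 12.3] to noz150 [  0.2  -9.1 -12.3] to piv [-81.2  30.9 -11. ]
```

step_arm:
  increments:
    - [0,0,0.8,0,-0.1]
    - [0,0,1.5,0,-0.1]
    - [0,0,1.5,0,-0.1]

```text
time: 4.82
ee_pos: [0.6131, -0.069, 0.1409]
ee_rot: [-1.568, 0.109, -0.109]
ft_force: [-0.1, -0.8, 0.5]
grip_width: 0.0394
```

```bash
python3 q.py|head -2;python3 q.py|tail -1
```

```text
t 4.83 ee [ 0.6131 -0.069   0.1409] q [ 0.52  0.55 -0.7   1.65  0.39  1.09  1.14] w 0.0394
zyaw 82.0 F rail x,y,z 0.01 -0.8 0.53
3 rel noz (railx,y) [-0.1 13.3] to noz150 [  0.2  -9.1 -13.4] to piv [-81.2  30.9 -12.1]
```

step_arm:
  increments:
    - [0,0,0.8,0,-0.1]
    - [0,0,1.5,0,-0.1]
    - [0,0,1.5,0,-0.1]

```text
time: 5.2
ee_pos: [0.6133, -0.0681, 0.141]
ee_rot: [-1.569, 0.11, -0.11]
ft_force: [-0.5, -3.4, 1.0]
grip_width: 0.0397
```

```bash
python3 q.py|head -2;python3 q.py|tail -1; python3 - <<'E'
from workcell import imaging
import cv2
c=imaging.camera("scene")
cv2.imwrite("pics/s3.png",cv2.resize(c["frame"][130:260,240:440,::-1],None,fx=4,fy=4,interpolation=cv2.INTER_CUBIC))
E
```

```text
t 5.2 ee [ 0.6133 -0.0681  0.141 ] q [ 0.52  0.55 -0.7   1.65  0.39  1.09  1.14] w 0.0397
zyaw 82.0 F rail x,y,z -0.01 -3.39 0.95
3 rel noz (railx,y) [-0.1 14.3] to noz150 [  0.2  -9.  -14.3] to piv [-81.3  31.  -13.1]
```

View pics/s3.png

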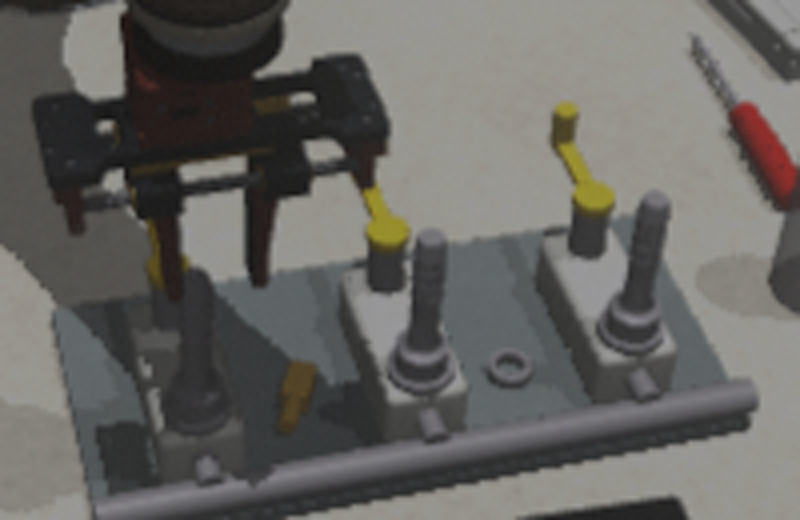

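step_arm:
  increments:
    - [0,0,0.7,0,-0.1]
    - [0,0,0.7,0,-0.1]

```text
time: 5.5
ee_pos: [0.6134, -0.0677, 0.141]
ee_rot: [-1.569, 0.11, -0.11]
ft_force: [-1.4, -5.5, 2.1]
grip_width: 0.0396
```

```bash
python3 q.py|head -2;python3 q.py|tail -1
```

```text
t 5.5 ee [ 0.6134 -0.0677  0.141 ] q [ 0.52  0.55 -0.7   1.65  0.39  1.09  1.14] w 0.0396
zyaw 82.0 F rail x,y,z -0.67 -5.62 2.07
3 rel noz (railx,y) [-0.1 14.7] to noz150 [  0.2  -9.  -14.7] to piv [-81.3  31.  -13.5]
```

step_arm:
  increments:
    - [0,0,-8,0,-0.1]
    - [0,0,-16,0,-0.1]
    - [0,0,-21,0,-0.1]
    - [0,0,-22,0,-0.1]
    - [0,0,-23,0,-0.1]
    - [0,0,-23,0,-0.1]

```text
time: 6.25
ee_pos: [0.6103, -0.0891, 0.141]
ee_rot: [-1.568, 0.109, -0.109]
ft_force: [-0.4, 0.5, 0.4]
grip_width: 0.0398
```

```bash
python3 q.py|head -2;python3 q.py|tail -1
```

```text
t 6.25 ee [ 0.6103 -0.0891  0.141 ] q [ 0.56  0.55 -0.7   1.65  0.39  1.09  1.18] w 0.0398
zyaw 82.1 F rail x,y,z -0.44 0.4 0.37
3 rel noz (railx,y) [-0.3 -6.9] to noz150 [ 0.2 -9.   6.9] to piv [-81.2  31.    8.1]
```

step_arm:
  increments:
    - [0,0,-1,0,-0.1]
    - [0,0,-2,0,-0.1]
    - [0,0,-2,0,-0.1]

```text
time: 6.62
ee_pos: [0.61, -0.0913, 0.141]
ee_rot: [-1.568, 0.109, -0.109]
ft_force: [-0.3, -0.9, 0.8]
grip_width: 0.0396
```

```bash
python3 q.py|sed -n '2p;5p'
```

```text
zyaw 82.0 F rail x,y,z -0.15 -0.91 0.76
3 rel noz (railx,y) [-0.3 -9.2] to noz150 [ 0.2 -9.   9.2] to piv [-81.3  31.   10.4]
```

step_arm:
  increments:
    - [0,0,-0.8,0,-0.1]
    - [0,0,-1.5,0,-0.1]
    - [0,0,-1.5,0,-0.1]

```text
time: 7.0
ee_pos: [0.6098, -0.0926, 0.141]
ee_rot: [-1.568, 0.109, -0.109]
ft_force: [1.2, 0.3, 0.3]
grip_width: 0.0393
```

```bash
python3 q.py|sed -n '2p;5p'
```

```text
zyaw 82.0 F rail x,y,z 1.19 0.44 0.34
3 rel noz (railx,y) [ -0.3 -10.5] to noz150 [ 0.2 -9.  10.5] to piv [-81.2  31.   11.7]
```

step_arm:
  increments:
    - [0,0,-0.8,0,-0.1]
    - [0,0,-1.2,0,-0.1]
    - [0,0,-1.2,0,-0.1]

```text
time: 7.38
ee_pos: [0.6097, -0.0934, 0.141]
ee_rot: [-1.567, 0.109, -0.109]
ft_force: [0.8, 2.5, 0.6]
grip_width: 0.0393
```

```bash
python3 q.py|sed -n '2p;5p'
```

```text
zyaw 82.1 F rail x,y,z 0.46 2.6 0.6
3 rel noz (railx,y) [ -0.3 -11.2] to noz150 [ 0.2 -9.  11.2] to piv [-81.2  31.   12.5]
```

step_arm:
  increments:
    - [0,0,-0.6,0,-0.1]
    - [0,0,-1,0,-0.1]
    - [0,0,-1,0,-0.1]

```text
time: 7.75
ee_pos: [0.6096, -0.0941, 0.141]
ee_rot: [-1.567, 0.108, -0.109]
ft_force: [1.0, 5.5, -0.2]
grip_width: 0.0394
```

```bash
python3 q.py|sed -n '2p;5p'
```

```text
zyaw 82.1 F rail x,y,z 0.23 5.56 -0.22
3 rel noz (railx,y) [ -0.3 -11.9] to noz150 [ 0.2 -9.  11.9] to piv [-81.2  31.   13.2]
```

step_arm:
  increments:
    - [0,0,13,0,-0.1]
    - [0,-30,14,0,-0.1]
    - [0,-75,14,0,-0.1]
    - [0,-80,65,0,-0.1]
    - [0,-80,115,0,-0.1]
    - [0,-80,154,0,-0.1]
    - [0,-80,154,0,-0.1]

```text
time: 8.62
ee_pos: [0.6304, 0.0618, 0.2211]
ee_rot: [-1.568, 0.105, -0.105]
ft_force: [0.6, 0.3, -0.2]
grip_width: 0.0393
```

```bash
python3 q.py|sed -n '2p;4p'
```

```text
zyaw 82.4 F rail x,y,z 0.6 0.37 -0.16
2 rel noz (railx,y) [-0.3  5.3] to noz150 [ 0.3 71.1 -5.3] to piv [-81.1 111.1  -3.7]
```

step_arm:
  increments:
    - [0,0,0,0,-0.1]
    - [0,30,0,0,-0.1]
    - [0,60,0,0,-0.1]
    - [0,80,0,0,-0.1]
    - [0,80,0,0,-0.1]

```text
time: 9.25
ee_pos: [0.63, 0.0561, 0.1395]
ee_rot: [-1.569, 0.112, -0.108]
ft_force: [0.8, -0.8, -0.3]
grip_width: 0.0397
```

```bash
python3 q.py|sed -n '1,2p;4p'
```

```text
t 9.25 ee [0.63   0.0561 0.1395] q [ 0.32  0.58 -0.71  1.61  0.41  1.11  0.93] w 0.0397
zyaw 82.0 F rail x,y,z 0.91 -0.73 -0.35
2 rel noz (railx,y) [ 0.1 -0.4] to noz150 [ -0.1 -10.5   0.4] to piv [-81.5  29.7   1.5]
```

Now rock nozzle 2.

step_arm:
  increments:
    - [0,0,4,0,-0.1]
    - [0,0,8,0,-0.1]
    - [0,0,10,0,-0.1]
    - [0,0,11,0,-0.1]
    - [0,0,11,0,-0.1]

```text
time: 9.88
ee_pos: [0.6324, 0.0686, 0.1411]
ee_rot: [-1.568, 0.109, -0.109]
ft_force: [-0.4, 0.0, 0.1]
grip_width: 0.0398
```

```bash
python3 q.py|sed -n '2p;4p'
```

```text
zyaw 82.0 F rail x,y,z -0.4 -0.05 0.12
2 rel noz (railx,y) [ 0.7 12.3] to noz150 [ -0.7  -8.9 -12.3] to piv [-82.1  31.  -11. ]
```

step_arm:
  increments:
    - [0,0,0.8,0,-0.1]
    - [0,0,1.5,0,-0.1]
    - [0,0,1.5,0,-0.1]

```text
time: 10.25
ee_pos: [0.6325, 0.07, 0.1409]
ee_rot: [-1.568, 0.109, -0.109]
ft_force: [0.5, 0.5, -0.1]
grip_width: 0.0395
```

```bash
python3 q.py|sed -n '2p;4p'
```

```text
zyaw 82.0 F rail x,y,z 0.43 0.58 -0.09
2 rel noz (railx,y) [ 0.7 13.7] to noz150 [ -0.6  -9.1 -13.7] to piv [-82.1  30.9 -12.5]
```

step_arm:
  increments:
    - [0,0,0.8,0,-0.1]
    - [0,0,1.2,0,-0.1]
    - [0,0,1.2,0,-0.1]

```text
time: 10.62
ee_pos: [0.6327, 0.0712, 0.1409]
ee_rot: [-1.568, 0.109, -0.109]
ft_force: [0.9, -0.3, 1.7]
grip_width: 0.0393
```

```bash
python3 q.py|sed -n '2p;4p'
```

```text
zyaw 82.0 F rail x,y,z 0.89 -0.15 1.68
2 rel noz (railx,y) [ 0.7 14.9] to noz150 [ -0.6  -9.1 -14.9] to piv [-82.1  30.9 -13.7]
```

step_arm:
  increments:
    - [0,0,0.6,0,-0.1]
    - [0,0,1,0,-0.1]
    - [0,0,1,0,-0.1]

```text
time: 11.0
ee_pos: [0.6328, 0.0722, 0.141]
ee_rot: [-1.568, 0.109, -0.109]
ft_force: [-0.4, 0.4, -0.0]
grip_width: 0.0393
```

```bash
python3 q.py|sed -n '2p;4p'
```

```text
zyaw 82.0 F rail x,y,z -0.46 0.31 -0.05
2 rel noz (railx,y) [ 0.7 15.9] to noz150 [ -0.6  -9.  -15.9] to piv [-82.1  31.  -14.7]
```

step_arm:
  increments:
    - [0,0,0.8,0,-0.1]
    - [0,0,1.2,0,-0.1]
    - [0,0,1.2,0,-0.1]

```text
time: 11.38
ee_pos: [0.633, 0.0734, 0.141]
ee_rot: [-1.568, 0.109, -0.109]
ft_force: [-1.1, 0.1, 0.5]
grip_width: 0.0392
```

```bash
python3 q.py|sed -n '2p;4p'; python3 - <<'E'
from workcell import imaging
import cv2
c=imaging.camera("scene")
cv2.imwrite("pics/s4.png",cv2.resize(c["frame"][130:260,240:440,::-1],None,fx=4,fy=4,interpolation=cv2.INTER_CUBIC))
E
```

```text
zyaw 82.0 F rail x,y,z -1.12 -0.02 0.52
2 rel noz (railx,y) [ 0.7 17.2] to noz150 [ -0.6  -9.  -17.2] to piv [-82.1  31.  -15.9]
```

View pics/s4.png

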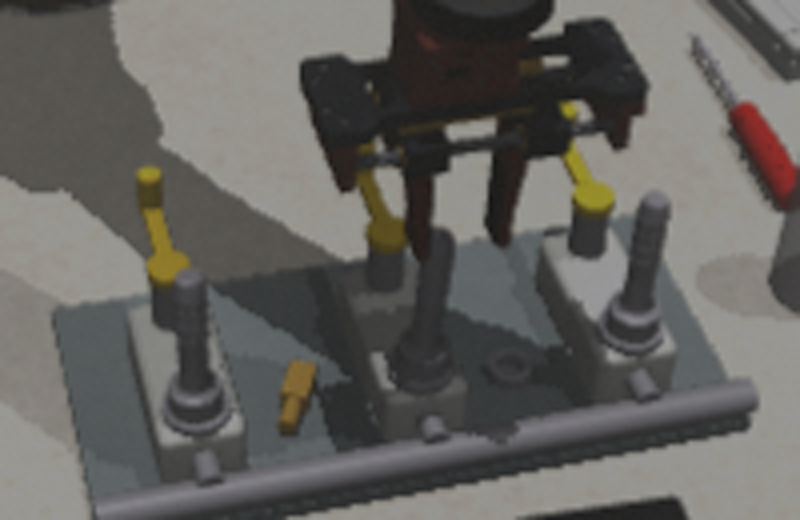

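Nozzle 2's top has shifted to about (438,238) from (430,237), and the force is near zero, so this is the loose one. I'll swing it on gently.

step_arm:
  increments:
    - [0,0,1.5,0,-0.1]
    - [0,0,3,0,-0.1]
    - [0,0,4.5,0,-0.1]
    - [0,0,6,0,-0.1]
    - [0,0,7.5,0,-0.1]
    - [0,0,9,0,-0.1]
    - [0,0,9,0,-0.1]

```text
time: 12.3
ee_pos: [0.6343, 0.0825, 0.1409]
ee_rot: [-1.568, 0.109, -0.109]
ft_force: [0.0, 1.2, 0.7]
grip_width: 0.0392
```

```bash
python3 q.py|sed -n '2p;4p'
```

```text
zyaw 82.1 F rail x,y,z -0.15 1.16 0.74
2 rel noz (railx,y) [ 0.8 26.3] to noz150 [ -0.6  -9.1 -26.3] to piv [-82.1  30.9 -25. ]
```

step_arm:
  increments:
    - [0,0,1,0,-0.1]
    - [0,0,2,0,-0.1]
    - [0,0,3,0,-0.1]
    - [0,0,3,0,-0.1]

```text
time: 12.8
ee_pos: [0.6346, 0.0853, 0.1409]
ee_rot: [-1.568, 0.109, -0.109]
ft_force: [0.1, 0.3, -0.6]
grip_width: 0.0395
```

```bash
python3 q.py|sed -n '2p;4p'
```

```text
zyaw 82.0 F rail x,y,z 0.04 0.33 -0.56
2 rel noz (railx,y) [ 0.8 29.2] to noz150 [ -0.6  -9.1 -29.2] to piv [-82.1  30.9 -27.9]
```

step_arm:
  increments:
    - [0,0,1,0,-0.1]
    - [0,0,2,0,-0.1]
    - [0,0,2,0,-0.1]

```text
time: 13.18
ee_pos: [0.6349, 0.0873, 0.1409]
ee_rot: [-1.568, 0.109, -0.109]
ft_force: [0.2, -0.3, -0.0]
grip_width: 0.0395
```

```bash
python3 q.py|sed -n '2p;4p'
```

```text
zyaw 82.0 F rail x,y,z 0.23 -0.23 -0.04
2 rel noz (railx,y) [ 0.8 31.2] to noz150 [ -0.6  -9.1 -31.2] to piv [-82.1  30.9 -29.9]
```

step_arm:
  increments:
    - [0,0,0.8,0,-0.1]
    - [0,0,1.2,0,-0.1]
    - [0,0,1.2,0,-0.1]

```text
time: 13.55
ee_pos: [0.6351, 0.0884, 0.141]
ee_rot: [-1.568, 0.109, -0.109]
ft_force: [0.1, -0.4, -1.1]
grip_width: 0.0392
```

```bash
python3 q.py|sed -n '2p;4p'
```

```text
zyaw 82.0 F rail x,y,z 0.19 -0.42 -1.08
2 rel noz (railx,y) [ 0.8 32.3] to noz150 [ -0.6  -9.  -32.3] to piv [-82.1  31.  -31.1]
```

step_arm:
  increments:
    - [0,0,0.8,0,-0.1]
    - [0,0,1.2,0,-0.1]
    - [0,0,1.2,0,-0.1]

```text
time: 13.92
ee_pos: [0.6353, 0.0896, 0.1409]
ee_rot: [-1.568, 0.109, -0.109]
ft_force: [-0.1, -0.7, -0.9]
grip_width: 0.0397
```

```bash
python3 q.py|sed -n '2p;4p'
```

```text
zyaw 82.0 F rail x,y,z -0.02 -0.74 -0.89
2 rel noz (railx,y) [ 0.8 33.5] to noz150 [ -0.6  -9.1 -33.5] to piv [-82.1  30.9 -32.3]
```

step_arm:
  increments:
    - [0,0,0.6,0,-0.1]
    - [0,0,1,0,-0.1]
    - [0,0,1,0,-0.1]

```text
time: 14.3
ee_pos: [0.6354, 0.0906, 0.1409]
ee_rot: [-1.568, 0.109, -0.109]
ft_force: [0.0, -0.3, -0.0]
grip_width: 0.0395
```

```bash
python3 q.py|sed -n '2p;4p'; python3 - <<'E'
from workcell import imaging
import cv2
c=imaging.camera("scene")
cv2.imwrite("pics/s5.png",cv2.resize(c["frame"][130:260,240:440,::-1],None,fx=4,fy=4,interpolation=cv2.INTER_CUBIC))
E
```

```text
zyaw 82.0 F rail x,y,z 0.09 -0.34 -0.01
2 rel noz (railx,y) [ 0.8 34.5] to noz150 [ -0.6  -9.1 -34.5] to piv [-82.1  30.9 -33.3]
```

View pics/s5.png

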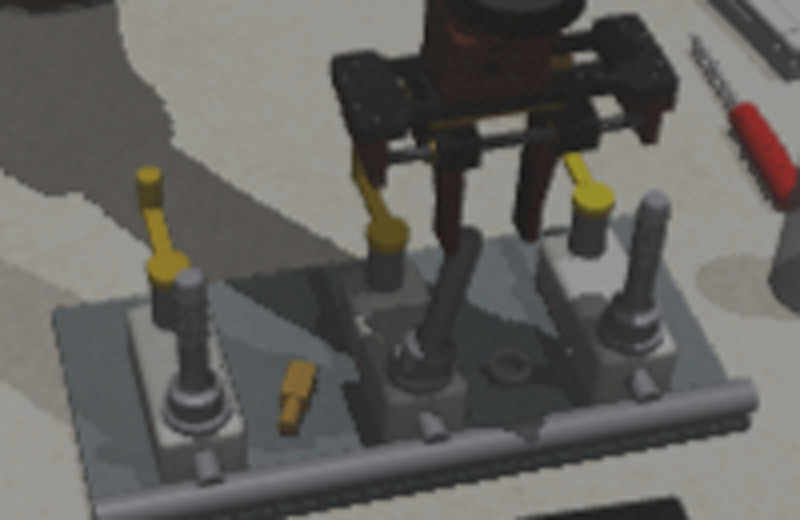

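Nozzle 2 now clearly leans, with its top at about (468,236). I'll go on to the end of its play in 1 mm steps.

step_arm:
  increments:
    - [0,0,0.6,0,-0.1]
    - [0,0,1,0,-0.1]
    - [0,0,1,0,-0.1]

```text
time: 14.72
ee_pos: [0.6356, 0.0916, 0.1409]
ee_rot: [-1.568, 0.109, -0.109]
ft_force: [-0.2, -0.8, -0.1]
grip_width: 0.0395
```

```bash
python3 q.py|sed -n '2p;4p'
```

```text
zyaw 82.0 F rail x,y,z -0.12 -0.79 -0.07
2 rel noz (railx,y) [ 0.9 35.5] to noz150 [ -0.6  -9.1 -35.5] to piv [-82.1  30.9 -34.3]
```

step_arm:
  increments:
    - [0,0,0.6,0,-0.1]
    - [0,0,1,0,-0.1]
    - [0,0,1,0,-0.1]

```text
time: 15.1
ee_pos: [0.6357, 0.0926, 0.1409]
ee_rot: [-1.568, 0.109, -0.109]
ft_force: [0.8, -0.7, 0.1]
grip_width: 0.0395
```

```bash
python3 q.py|sed -n '2p;4p'
```

```text
zyaw 82.0 F rail x,y,z 0.86 -0.57 0.12
2 rel noz (railx,y) [ 0.9 36.5] to noz150 [ -0.6  -9.1 -36.5] to piv [-82.1  30.9 -35.3]
```

step_arm:
  increments:
    - [0,0,0.6,0,-0.1]
    - [0,0,1,0,-0.1]
    - [0,0,1,0,-0.1]

```text
time: 15.48
ee_pos: [0.6358, 0.0936, 0.141]
ee_rot: [-1.568, 0.109, -0.109]
ft_force: [-0.9, -0.8, -0.5]
grip_width: 0.0394
```

```bash
python3 q.py|sed -n '2p;4p'
```

```text
zyaw 82.0 F rail x,y,z -0.81 -0.92 -0.53
2 rel noz (railx,y) [ 0.9 37.5] to noz150 [ -0.6  -9.  -37.6] to piv [-82.1  31.  -36.3]
```

step_arm:
  increments:
    - [0,0,0.5,0,-0.1]
    - [0,0,0.8,0,-0.1]
    - [0,0,0.8,0,-0.1]

```text
time: 15.85
ee_pos: [0.6359, 0.0944, 0.1409]
ee_rot: [-1.568, 0.109, -0.109]
ft_force: [0.1, 0.1, -1.3]
grip_width: 0.0394
```

```bash
python3 q.py|sed -n '2p;4p'
```

```text
zyaw 82.0 F rail x,y,z 0.09 0.07 -1.3
2 rel noz (railx,y) [ 0.9 38.3] to noz150 [ -0.6  -9.1 -38.3] to piv [-82.1  30.9 -37.1]
```

step_arm:
  increments:
    - [0,0,0.5,0,-0.1]
    - [0,0,0.8,0,-0.1]
    - [0,0,0.8,0,-0.1]

```text
time: 16.23
ee_pos: [0.6361, 0.0952, 0.1409]
ee_rot: [-1.568, 0.109, -0.109]
ft_force: [-0.5, -0.9, -0.5]
grip_width: 0.0398
```

```bash
python3 q.py|sed -n '2p;4p'
```

```text
zyaw 82.0 F rail x,y,z -0.38 -0.95 -0.49
2 rel noz (railx,y) [ 0.9 39.1] to noz150 [ -0.6  -9.1 -39.1] to piv [-82.1  30.9 -37.9]
```

step_arm:
  increments:
    - [0,0,0.5,0,-0.1]
    - [0,0,0.8,0,-0.1]
    - [0,0,0.8,0,-0.1]

```text
time: 16.6
ee_pos: [0.6362, 0.0959, 0.1409]
ee_rot: [-1.568, 0.109, -0.109]
ft_force: [0.6, -0.9, -1.4]
grip_width: 0.0394
```

```bash
python3 q.py|sed -n '2p;4p'; python3 - <<'E'
from workcell import imaging
import cv2
c=imaging.camera("scene")
cv2.imwrite("pics/s6.png",cv2.resize(c["frame"][130:260,240:440,::-1],None,fx=4,fy=4,interpolation=cv2.INTER_CUBIC))
E
```

```text
zyaw 82.0 F rail x,y,z 0.67 -0.83 -1.42
2 rel noz (railx,y) [ 0.9 39.9] to noz150 [ -0.6  -9.1 -39.9] to piv [-82.1  30.9 -38.7]
```

View pics/s6.png

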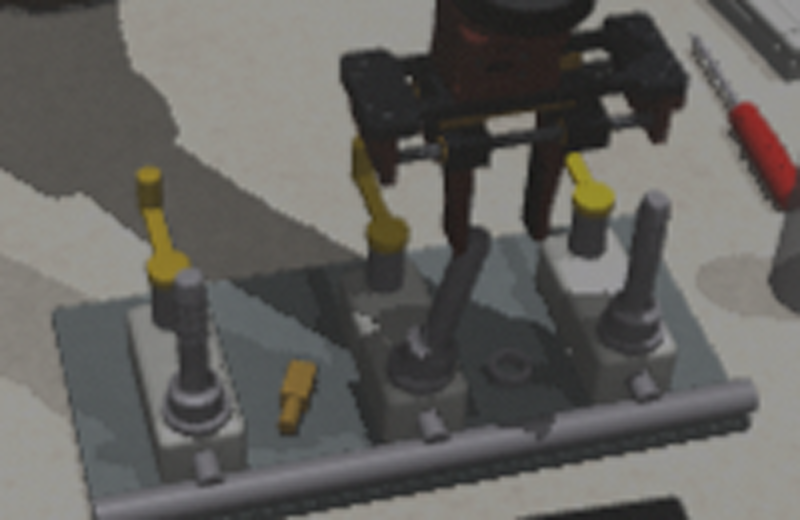

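step_arm:
  increments:
    - [0,0,0.5,0,-0.1]
    - [0,0,0.8,0,-0.1]
    - [0,0,0.8,0,-0.1]

```text
time: 17.02
ee_pos: [0.6363, 0.0968, 0.1409]
ee_rot: [-1.568, 0.109, -0.109]
ft_force: [0.2, -0.3, 0.6]
grip_width: 0.0397
```

```bash
python3 q.py|sed -n '2p;4p'
```

```text
zyaw 82.0 F rail x,y,z 0.24 -0.25 0.56
2 rel noz (railx,y) [ 0.9 40.7] to noz150 [ -0.6  -9.1 -40.7] to piv [-82.1  30.9 -39.5]
```

step_arm:
  increments:
    - [0,0,0.5,0,-0.1]
    - [0,0,0.8,0,-0.1]
    - [0,0,0.8,0,-0.1]

```text
time: 17.4
ee_pos: [0.6364, 0.0975, 0.141]
ee_rot: [-1.568, 0.109, -0.109]
ft_force: [0.6, -0.6, -0.9]
grip_width: 0.0399
```

```bash
python3 q.py|sed -n '2p;4p'
```

```text
zyaw 82.0 F rail x,y,z 0.71 -0.46 -0.91
2 rel noz (railx,y) [ 0.9 41.5] to noz150 [ -0.7  -9.  -41.5] to piv [-82.1  31.  -40.3]
```

step_arm:
  increments:
    - [0,0,0.5,0,-0.1]
    - [0,0,0.8,0,-0.1]
    - [0,0,0.8,0,-0.1]

```text
time: 17.77
ee_pos: [0.6365, 0.0981, 0.1409]
ee_rot: [-1.568, 0.109, -0.109]
ft_force: [0.7, -2.0, -0.0]
grip_width: 0.0396
```

```bash
python3 q.py|sed -n '2p;4p'
```

```text
zyaw 82.0 F rail x,y,z 0.9 -1.85 -0.02
2 rel noz (railx,y) [ 0.9 42.1] to noz150 [ -0.6  -9.1 -42.1] to piv [-82.1  30.9 -40.9]
```

step_arm:
  increments:
    - [0,0,0.5,0,-0.1]
    - [0,0,0.8,0,-0.1]
    - [0,0,0.8,0,-0.1]

```text
time: 18.15
ee_pos: [0.6365, 0.0987, 0.1408]
ee_rot: [-1.569, 0.109, -0.109]
ft_force: [-0.3, -2.8, -1.1]
grip_width: 0.0396
```

```bash
python3 q.py|sed -n '2p;4p'; python3 - <<'E'
from workcell import imaging
import cv2
c=imaging.camera("scene")
cv2.imwrite("pics/s7.png",cv2.resize(c["frame"][160:250,300:400,::-1],None,fx=6,fy=6,interpolation=cv2.INTER_CUBIC))
E
```

```text
zyaw 82.0 F rail x,y,z 0.05 -2.86 -1.06
2 rel noz (railx,y) [ 0.9 42.6] to noz150 [ -0.6  -9.1 -42.7] to piv [-82.1  30.9 -41.4]
```

View pics/s7.png

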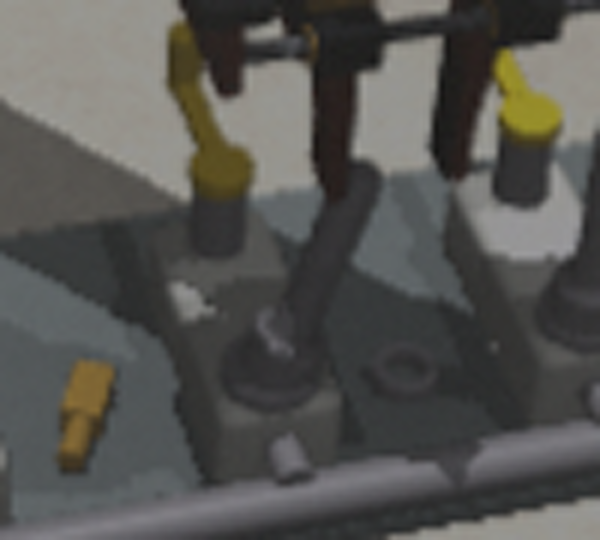

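step_arm:
  increments:
    - [0,0,0.6,0,-0.1]
    - [0,0,0.6,0,-0.1]

```text
time: 18.45
ee_pos: [0.6366, 0.0991, 0.1408]
ee_rot: [-1.569, 0.11, -0.109]
ft_force: [-1.0, -4.9, -1.3]
grip_width: 0.04
```

```bash
python3 q.py|sed -n '2p;4p'
```

```text
zyaw 82.0 F rail x,y,z -0.36 -5.04 -1.33
2 rel noz (railx,y) [ 0.9 43.1] to noz150 [ -0.6  -9.2 -43.1] to piv [-82.1  30.8 -41.9]
```

End of play on the +y side is at about 42 mm. Next I'll swing it the other way.

step_arm:
  increments:
    - [0,0,-6,0,-0.1]
    - [0,0,-12,0,-0.1]
    - [0,0,-16,0,-0.1]
    - [0,0,-20,0,-0.1]
    - [0,0,-24,0,-0.1]
    - [0,0,-28,0,-0.1]
    - [0,0,-32,0,-0.1]
    - [0,0,-36,0,-0.1]

```text
time: 19.45
ee_pos: [0.6317, 0.0638, 0.1409]
ee_rot: [-1.568, 0.109, -0.109]
ft_force: [0.5, -0.6, -1.4]
grip_width: 0.0395
```

```bash
python3 q.py|sed -n '2p;4p'
```

```text
zyaw 82.0 F rail x,y,z 0.57 -0.56 -1.36
2 rel noz (railx,y) [0.7 7.5] to noz150 [-0.6 -9.1 -7.5] to piv [-82.1  30.9  -6.2]
```

step_arm:
  increments:
    - [0,0,-4,0,-0.1]
    - [0,0,-8,0,-0.1]
    - [0,0,-12,0,-0.1]
    - [0,0,-16,0,-0.1]
    - [0,0,-20,0,-0.1]
    - [0,0,-24,0,-0.1]
    - [0,0,-28,0,-0.1]
    - [0,0,-30,0,-0.1]

```text
time: 20.45
ee_pos: [0.6275, 0.034, 0.1409]
ee_rot: [-1.568, 0.109, -0.109]
ft_force: [0.1, 0.9, 0.4]
grip_width: 0.0397
```

```bash
python3 q.py|sed -n '2p;4p'
```

```text
zyaw 82.0 F rail x,y,z -0.03 0.88 0.42
2 rel noz (railx,y) [  0.5 -22.7] to noz150 [-0.6 -9.1 22.7] to piv [-82.1  30.9  23.9]
```

step_arm:
  increments:
    - [0,0,-1.5,0,-0.1]
    - [0,0,-3,0,-0.1]
    - [0,0,-4.5,0,-0.1]
    - [0,0,-6,0,-0.1]
    - [0,0,-6,0,-0.1]

```text
time: 21.08
ee_pos: [0.6267, 0.0282, 0.1409]
ee_rot: [-1.568, 0.109, -0.109]
ft_force: [-0.0, 0.9, -0.3]
grip_width: 0.0395
```

```bash
python3 q.py|sed -n '2p;4p'; python3 - <<'E'
from workcell import imaging
import cv2
c=imaging.camera("scene")
cv2.imwrite("pics/s8.png",cv2.resize(c["frame"][160:250,280:380,::-1],None,fx=6,fy=6,interpolation=cv2.INTER_CUBIC))
E
```

```text
zyaw 82.0 F rail x,y,z -0.13 0.84 -0.29
2 rel noz (railx,y) [  0.4 -28.5] to noz150 [-0.6 -9.1 28.5] to piv [-82.1  30.9  29.7]
```

View pics/s8.png

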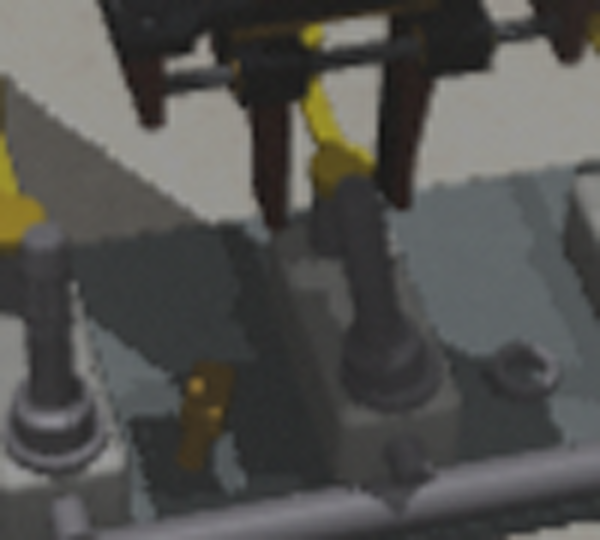

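Nozzle 2 now leans the other way, with its top at about (355,185) in the crop. I'll continue slowly.

step_arm:
  increments:
    - [0,0,-1.5,0,-0.1]
    - [0,0,-3,0,-0.1]
    - [0,0,-4.5,0,-0.1]
    - [0,0,-4.5,0,-0.1]

```text
time: 21.62
ee_pos: [0.6261, 0.0237, 0.1409]
ee_rot: [-1.568, 0.109, -0.109]
ft_force: [0.5, 0.0, 0.7]
grip_width: 0.0396
```

```bash
python3 q.py|sed -n '2p;4p'
```

```text
zyaw 82.0 F rail x,y,z 0.54 0.1 0.66
2 rel noz (railx,y) [  0.4 -33. ] to noz150 [-0.7 -9.1 33. ] to piv [-82.1  30.9  34.2]
```

step_arm:
  increments:
    - [0,0,-0.6,0,-0.1]
    - [0,0,-1.2,0,-0.1]
    - [0,0,-1.2,0,-0.1]

```text
time: 22.0
ee_pos: [0.6259, 0.0227, 0.1409]
ee_rot: [-1.568, 0.109, -0.109]
ft_force: [0.2, 1.1, 0.1]
grip_width: 0.0396
```

```bash
python3 q.py|sed -n '2p;4p'
```

```text
zyaw 82.0 F rail x,y,z 0.07 1.12 0.07
2 rel noz (railx,y) [  0.4 -34.1] to noz150 [-0.6 -9.1 34. ] to piv [-82.1  30.9  35.3]
```

step_arm:
  increments:
    - [0,0,-0.6,0,-0.1]
    - [0,0,-1,0,-0.1]
    - [0,0,-1,0,-0.1]

```text
time: 22.38
ee_pos: [0.6258, 0.0217, 0.1409]
ee_rot: [-1.568, 0.109, -0.109]
ft_force: [-0.4, 1.1, -0.9]
grip_width: 0.0396
```

```bash
python3 q.py|sed -n '2p;4p'
```

```text
zyaw 82.0 F rail x,y,z -0.58 1.01 -0.95
2 rel noz (railx,y) [  0.4 -35.1] to noz150 [-0.6 -9.1 35.1] to piv [-82.1  30.9  36.3]
```

step_arm:
  increments:
    - [0,0,-0.6,0,-0.1]
    - [0,0,-1,0,-0.1]
    - [0,0,-1,0,-0.1]

```text
time: 22.75
ee_pos: [0.6256, 0.0207, 0.1409]
ee_rot: [-1.568, 0.109, -0.109]
ft_force: [0.6, 0.2, -0.4]
grip_width: 0.0397
```

```bash
python3 q.py|sed -n '2p;4p'
```

```text
zyaw 82.0 F rail x,y,z 0.52 0.31 -0.39
2 rel noz (railx,y) [  0.4 -36.1] to noz150 [-0.7 -9.1 36.1] to piv [-82.1  30.9  37.3]
```

step_arm:
  increments:
    - [0,0,-0.6,0,-0.1]
    - [0,0,-1,0,-0.1]
    - [0,0,-1,0,-0.1]

```text
time: 23.12
ee_pos: [0.6255, 0.0197, 0.1409]
ee_rot: [-1.568, 0.109, -0.109]
ft_force: [-1.1, 1.8, -0.6]
grip_width: 0.0396
```

```bash
python3 q.py|sed -n '2p;4p'
```

```text
zyaw 82.0 F rail x,y,z -1.28 1.61 -0.56
2 rel noz (railx,y) [  0.4 -37.1] to noz150 [-0.6 -9.1 37.1] to piv [-82.1  30.9  38.3]
```

step_arm:
  increments:
    - [0,0,-0.6,0,-0.1]
    - [0,0,-0.8,0,-0.1]
    - [0,0,-0.8,0,-0.1]

```text
time: 23.5
ee_pos: [0.6254, 0.0189, 0.1409]
ee_rot: [-1.568, 0.109, -0.109]
ft_force: [-0.2, 0.8, -0.6]
grip_width: 0.0395
```

```bash
python3 q.py|sed -n '2p;4p'
```

```text
zyaw 82.0 F rail x,y,z -0.36 0.81 -0.62
2 rel noz (railx,y) [  0.4 -37.9] to noz150 [-0.6 -9.1 37.9] to piv [-82.1  30.9  39.1]
```

step_arm:
  increments:
    - [0,0,-0.6,0,-0.1]
    - [0,0,-0.8,0,-0.1]
    - [0,0,-0.8,0,-0.1]

```text
time: 23.88
ee_pos: [0.6253, 0.0184, 0.1409]
ee_rot: [-1.568, 0.109, -0.109]
ft_force: [0.7, 1.0, -0.2]
grip_width: 0.0394
```

```bash
python3 q.py|sed -n '2p;4p'
```

```text
zyaw 82.1 F rail x,y,z 0.6 1.11 -0.22
2 rel noz (railx,y) [  0.4 -38.4] to noz150 [-0.6 -9.1 38.4] to piv [-82.1  30.9  39.7]
```

step_arm:
  increments:
    - [0,0,-0.6,0,-0.1]
    - [0,0,-0.8,0,-0.1]
    - [0,0,-0.8,0,-0.1]

```text
time: 24.25
ee_pos: [0.6251, 0.0178, 0.1409]
ee_rot: [-1.568, 0.109, -0.109]
ft_force: [1.2, 3.3, -1.7]
grip_width: 0.0398
```

```bash
python3 q.py|sed -n '2p;4p'
```

```text
zyaw 82.1 F rail x,y,z 0.71 3.46 -1.71
2 rel noz (railx,y) [  0.3 -39. ] to noz150 [-0.5 -9.1 39. ] to piv [-82.   30.9  40.2]
```

step_arm:
  increments:
    - [0,0,-0.6,0,-0.1]
    - [0,0,-0.6,0,-0.1]

```text
time: 24.5
ee_pos: [0.6251, 0.0174, 0.1409]
ee_rot: [-1.567, 0.109, -0.109]
ft_force: [1.5, 5.4, -3.5]
grip_width: 0.0393
```

```bash
python3 q.py|sed -n '2p;4p'
```

```text
zyaw 82.1 F rail x,y,z 0.76 5.6 -3.51
2 rel noz (railx,y) [  0.3 -39.5] to noz150 [-0.5 -9.1 39.5] to piv [-82.   30.9  40.7]
```

The play ends at +42 and -39 mm, stiff at both ends and within 6 N. I'll bring it upright again, then check nozzle 1.

step_arm:
  increments:
    - [0,0,8,0,-0.1]
    - [0,0,16,0,-0.1]
    - [0,0,24,0,-0.1]
    - [0,0,29,0,-0.1]
    - [0,0,34,0,-0.1]
    - [0,0,39,0,-0.1]
    - [0,0,44,0,-0.1]
    - [0,0,48,0,-0.1]

```text
time: 25.5
ee_pos: [0.6318, 0.0646, 0.1409]
ee_rot: [-1.568, 0.109, -0.109]
ft_force: [0.2, -0.0, -0.1]
grip_width: 0.0393
```

```bash
python3 q.py|sed -n '2p;4p'
```

```text
zyaw 82.0 F rail x,y,z 0.25 -0.01 -0.11
2 rel noz (railx,y) [0.7 8.2] to noz150 [-0.6 -9.  -8.2] to piv [-82.1  30.9  -7. ]
```

step_arm:
  increments:
    - [0,0,2.5,0,-0.1]
    - [0,0,5,0,-0.1]
    - [0,0,5,0,-0.1]

```text
time: 25.88
ee_pos: [0.6325, 0.0695, 0.1409]
ee_rot: [-1.568, 0.109, -0.109]
ft_force: [0.5, -0.1, -0.4]
grip_width: 0.0396
```

```bash
python3 q.py|sed -n '2p;4p'; python3 - <<'E'
from workcell import imaging
import cv2
c=imaging.camera("scene")
cv2.imwrite("pics/s9.png",cv2.resize(c["frame"][160:250,300:400,::-1],None,fx=6,fy=6,interpolation=cv2.INTER_CUBIC))
E
```

```text
zyaw 82.1 F rail x,y,z 0.55 -0.03 -0.39
2 rel noz (railx,y) [ 0.7 13.2] to noz150 [ -0.6  -9.1 -13.2] to piv [-82.1  30.9 -11.9]
```

View pics/s9.png

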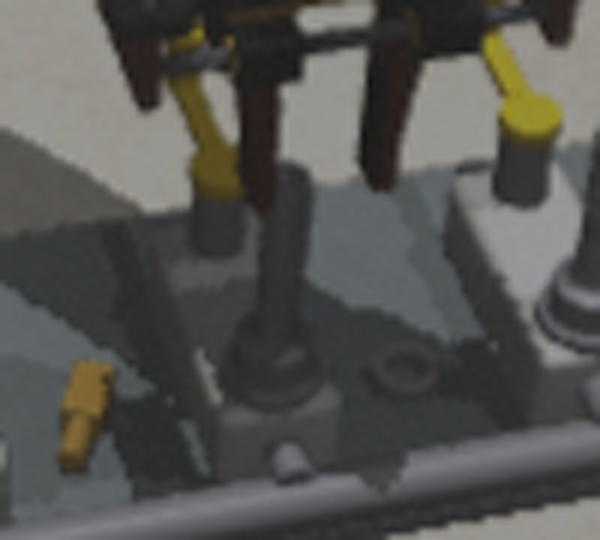

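Nozzle 2 is upright again, with its top at about (290,170) in the crop. Now to nozzle 1.

step_arm:
  increments:
    - [0,-5,-10,0,-0.1]
    - [0,-40,-12,0,-0.1]
    - [0,-78,-10,0,-0.1]
    - [0,-80,40,0,-0.1]
    - [0,-80,90,0,-0.1]
    - [0,-80,128,0,-0.1]
    - [0,-80,128,0,-0.1]
    - [0,-80,128,0,-0.1]

```text
time: 26.92
ee_pos: [0.6504, 0.1945, 0.2209]
ee_rot: [-1.569, 0.11, -0.11]
ft_force: [-0.2, -0.5, 0.1]
grip_width: 0.0396
```

```bash
python3 q.py|sed -n '1,3p'
```

```text
t 26.93 ee [0.6504 0.1945 0.2209] q [ 0.09  0.59 -0.73  1.39  0.4   1.31  0.78] w 0.0396
zyaw 82.0 F rail x,y,z -0.12 -0.53 0.09
1 rel noz (railx,y) [ 2.  -0.5] to noz150 [-2.  70.9  0.6] to piv [-83.5 110.9   1.8]
```

step_arm:
  increments:
    - [-1,30,1,0,-0.1]
    - [-1,60,1,0,-0.1]
    - [-1,80,1,0,-0.1]
    - [-1,80,4,0,-0.1]
    - [-1,80,8,0,-0.1]
    - [-1,80,10,0,-0.1]
    - [-1,80,10,0,-0.1]

```text
time: 27.8
ee_pos: [0.6509, 0.2067, 0.1418]
ee_rot: [-1.568, 0.108, -0.11]
ft_force: [0.2, 0.2, -0.9]
grip_width: 0.0396
```

```bash
python3 q.py|sed -n '2,3p'
```

```text
zyaw 82.1 F rail x,y,z 0.22 0.21 -0.87
1 rel noz (railx,y) [ 0.8 11.6] to noz150 [ -0.7  -8.2 -11.6] to piv [-82.2  31.7 -10.4]
```

step_arm:
  increments:
    - [0,0,1,0,-0.1]
    - [0,0,2,0,-0.1]
    - [0,0,2,0,-0.1]

```text
time: 28.18
ee_pos: [0.6509, 0.2078, 0.1411]
ee_rot: [-1.569, 0.109, -0.109]
ft_force: [0.4, -1.0, 0.9]
grip_width: 0.0397
```

```bash
python3 q.py|sed -n '2,3p'
```

```text
zyaw 82.0 F rail x,y,z 0.48 -0.93 0.89
1 rel noz (railx,y) [ 0.7 12.7] to noz150 [ -0.7  -8.9 -12.7] to piv [-82.1  31.1 -11.5]
```

step_arm:
  increments:
    - [0,0,0.8,0,-0.1]
    - [0,0,1.3,0,-0.1]
    - [0,0,1.3,0,-0.1]

```text
time: 28.55
ee_pos: [0.6511, 0.2086, 0.141]
ee_rot: [-1.569, 0.109, -0.11]
ft_force: [0.2, -4.1, 3.1]
grip_width: 0.0394
```

```bash
python3 q.py|sed -n '2,3p'
```

```text
zyaw 82.0 F rail x,y,z 0.77 -4.0 3.14
1 rel noz (railx,y) [ 0.8 13.5] to noz150 [ -0.7  -9.  -13.6] to piv [-82.2  31.  -12.3]
```

Nozzle 1 is firm on this side. Checking the other side.

step_arm:
  increments:
    - [0,0,-7,0,-0.1]
    - [0,0,-14,0,-0.1]
    - [0,0,-19,0,-0.1]
    - [0,0,-21,0,-0.1]
    - [0,0,-22,0,-0.1]
    - [0,0,-22,0,-0.1]

```text
time: 29.3
ee_pos: [0.6479, 0.1877, 0.141]
ee_rot: [-1.568, 0.109, -0.109]
ft_force: [-0.0, 0.7, -0.8]
grip_width: 0.0396
```

```bash
python3 q.py|sed -n '2,3p'
```

```text
zyaw 82.1 F rail x,y,z -0.14 0.7 -0.79
1 rel noz (railx,y) [ 0.4 -7.6] to noz150 [-0.5 -9.   7.6] to piv [-81.9  31.    8.8]
```

step_arm:
  increments:
    - [0,0,-1,0,-0.1]
    - [0,0,-2,0,-0.1]
    - [0,0,-2,0,-0.1]

```text
time: 29.68
ee_pos: [0.6477, 0.1855, 0.1409]
ee_rot: [-1.568, 0.109, -0.109]
ft_force: [0.3, -0.4, 0.5]
grip_width: 0.0395
```

```bash
python3 q.py|sed -n '2,3p'
```

```text
zyaw 82.0 F rail x,y,z 0.38 -0.36 0.49
1 rel noz (railx,y) [ 0.5 -9.8] to noz150 [-0.5 -9.1  9.8] to piv [-82.   30.9  11. ]
```

step_arm:
  increments:
    - [0,0,-0.8,0,-0.1]
    - [0,0,-1.3,0,-0.1]
    - [0,0,-1.3,0,-0.1]

```text
time: 30.05
ee_pos: [0.6475, 0.1843, 0.141]
ee_rot: [-1.568, 0.109, -0.109]
ft_force: [-0.5, 0.5, 0.1]
grip_width: 0.0395
```

```bash
python3 q.py|sed -n '2,3p'
```

```text
zyaw 82.0 F rail x,y,z -0.53 0.43 0.08
1 rel noz (railx,y) [  0.5 -11. ] to noz150 [-0.5 -9.  11. ] to piv [-82.   31.   12.3]
```

step_arm:
  increments:
    - [0,0,-0.8,0,-0.1]
    - [0,0,-1.2,0,-0.1]
    - [0,0,-1.2,0,-0.1]

```text
time: 30.42
ee_pos: [0.6474, 0.1836, 0.141]
ee_rot: [-1.567, 0.109, -0.109]
ft_force: [0.9, 2.4, -1.0]
grip_width: 0.0392
```

```bash
python3 q.py|sed -n '2,3p'
```

```text
zyaw 82.1 F rail x,y,z 0.56 2.51 -1.03
1 rel noz (railx,y) [  0.4 -11.7] to noz150 [-0.5 -9.  11.7] to piv [-81.9  31.   13. ]
```

step_arm:
  increments:
    - [0,0,-0.6,0,-0.1]
    - [0,0,-0.9,0,-0.1]
    - [0,0,-0.9,0,-0.1]

```text
time: 30.8
ee_pos: [0.6472, 0.1829, 0.141]
ee_rot: [-1.567, 0.109, -0.109]
ft_force: [0.4, 4.2, -1.0]
grip_width: 0.0396
```

```bash
python3 q.py|sed -n '2,3p'
```

```text
zyaw 82.1 F rail x,y,z -0.15 4.22 -0.99
1 rel noz (railx,y) [  0.3 -12.5] to noz150 [-0.4 -8.9 12.5] to piv [-81.9  31.1  13.7]
```

Nozzle 1 is firm too, so outlet 2 is the loose one. I'll raise clear and go to lever 2.

step_arm:
  increments:
    - [0,-3,11,0,-0.1]
    - [0,-40,14,0,-0.1]
    - [0,-78,14,0,-0.1]
    - [-30,-80,-10,0,-0.1]
    - [-70,-80,-50,0,-0.1]
    - [-110,-80,-90,0,-0.1]
    - [-142,-80,-126,0,-0.1]
    - [-142,-80,-126,0,-0.1]

```text
time: 31.8
ee_pos: [0.4874, 0.0737, 0.2213]
ee_rot: [-1.572, 0.112, -0.112]
ft_force: [1.0, -0.5, 0.3]
grip_width: 0.0396
```

step_arm:
  increments:
    - [0,0,0,0,-0.1]
    - [0,0,0,0,-0.1]

```text
time: 32.05
ee_pos: [0.4899, 0.0781, 0.221]
ee_rot: [-1.567, 0.108, -0.108]
ft_force: [0.6, 0.1, -0.5]
grip_width: 0.0395
```

```bash
python3 q.py; python3 - <<'E'
from h import *
s,M=st();print("to knob2", to(piv(2)-.06*XR+[0,0,.11],M,s["ee_pos"]), to([.4915,.077,.11],M,s["ee_pos"]))
from workcell import imaging
c=imaging.camera("scene")
cv2.imwrite("pics/s10.png",cv2.resize(c["frame"][120:250,260:430,::-1],None,fx=4,fy=4,interpolation=cv2.INTER_CUBIC))
E
```

```text
t 32.05 ee [0.4899 0.0781 0.221 ] q [ 0.44  0.27 -0.83  1.83  0.22  1.13  0.97] w 0.0395
zyaw 82.1 F rail x,y,z 0.61 0.22 -0.52
1 rel noz (railx,y) [-141.7 -137.1] to noz150 [141.   71.2 137.7] to piv [ 59.6 111.2 139. ]
2 rel noz (railx,y) [-141.7    2.9] to noz150 [141.7  71.   -2.3] to piv [ 60.3 111.   -1. ]
3 rel noz (railx,y) [-141.7  142.9] to noz150 [ 142.4   70.9 -142.3] to piv [  61.   110.9 -141. ]
to knob2 [  0.3 111.   -1.3] [  1.7 111.   -1. ]
```

View pics/s10.png

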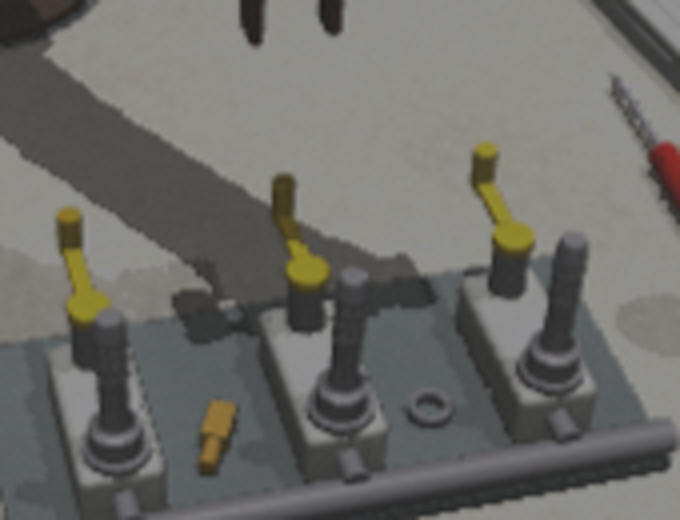

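The fingertips, at (255,40) and (332,30), stand over knob 2 at (284,182). All nozzles are upright and the levers still open. I'll descend and narrow the jaws.

step_arm:
  increments:
    - [1,30,-1,0,-0.1]
    - [1,60,-1,0,-0.1]
    - [1,90,-1,0,-0.1]
    - [1,111,-1,0,-0.1]
    - [1,111,-1,0,-0.1]
    - [1,111,-1,0,-0.1]

```text
time: 32.85
ee_pos: [0.4906, 0.0768, 0.1105]
ee_rot: [-1.567, 0.108, -0.109]
ft_force: [-0.2, -1.0, 0.4]
grip_width: 0.0393
```

```bash
python3 q.py|sed -n '1,2p;4p'
```

```text
t 32.85 ee [0.4906 0.0768 0.1105] q [ 0.37  0.4  -0.77  1.96  0.35  0.91  0.85] w 0.0393
zyaw 82.1 F rail x,y,z -0.07 -1.05 0.4
2 rel noz (railx,y) [-140.9    1.7] to noz150 [140.9 -39.4  -0.9] to piv [59.5  0.5  0.4]
```

step_arm:
  increments:
    - [0,0,0,0,-0.41]
    - [0,0,0,0,-0.41]
    - [0.2,0,5.2,5,-0.41]
    - [1.1,0,11.4,11,-0.41]
    - [2.6,0,17.5,17,-0.41]
    - [4.8,0,23.4,23,-0.41]
    - [7.5,0,29.1,29,-0.41]
    - [7.5,0,29.1,29,-0.41]

```text
time: 33.85
ee_pos: [0.5018, 0.1042, 0.1104]
ee_rot: [-1.511, 0.503, -0.505]
ft_force: [-0.6, 0.1, -0.5]
grip_width: 0.0256
```

```bash
cat > arc.py <<'E'
from h import *
import sys
s,M=st();e=s["ee_pos"];F=s["ft_force"]
r=(e-piv(2));x,y=r@XR*1000,r@YR*1000
phi=np.degrees(np.arctan2(y,-x));yw=np.degrees(np.arctan2(M[1,2],M[0,2]))
t=XR*np.sin(np.radians(phi))+YR*np.cos(np.radians(phi))
rad=-XR*np.cos(np.radians(phi))+YR*np.sin(np.radians(phi))
print("t",s["time"],"phi",phi.round(1),"r",np.hypot(x,y).round(1),"z",e[2].round(4),"turned",round(82.4-yw,1),"w",s["grip_width"].round(4),"Ftan",(F@t).round(2),"Frad",(F@rad).round(2),"Fz",F[2].round(1))
for f in map(float,sys.argv[1:]):
    a=np.radians(f);p=piv(2)+.06*(-np.cos(a)*XR+np.sin(a)*YR)+[0,0,.1105]
    print(f,to(p,M,e),"turn",round(f-(82.4-yw),1))
E
python3 arc.py 35 41 47 53 59 65 70
```

```text
Traceback (most recent call last):
  File "arc.py", line 8, in <module>
    print("t",s["time"],"phi",phi.round(1),"r",np.hypot(x,y).round(1),"z",e[2].round(4),"turned",round(82.4-yw,1),"w",s["grip_width"].round(4),"Ftan",(F@t).round(2),"Frad",(F@rad).round(2),"Fz",F[2].round(1))
                                                                                                                      ^^^^^^^^^^^^^^^^^^^^^
AttributeError: 'float' object has no attribute 'round'
```

```bash
sed -i 's/s\["grip_width"\].round(4)/round(s["grip_width"],4)/' arc.py; python3 arc.py 35 41 47 53 59 65 70;  python3 - <<'E'
from workcell import imaging
import cv2
c=imaging.camera("scene")
cv2.imwrite("pics/s11.png",cv2.resize(c["frame"][100:250,240:430,::-1],None,fx=4,fy=4,interpolation=cv2.INTER_CUBIC))
E
```

```text
t 33.85 phi 28.8 r 59.3 z 0.1104 turned 29.3 w 0.0256 Ftan -0.24 Frad 0.56 Fz -0.5
35.0 [-0.4 -0.1  6.5] turn 5.7
41.0 [ 0.5 -0.1 12.7] turn 11.7
47.0 [ 2.1 -0.1 18.8] turn 17.7
53.0 [ 4.3 -0.1 24.6] turn 23.7
59.0 [ 7.2 -0.1 30.3] turn 29.7
65.0 [10.5 -0.1 35.5] turn 35.7
70.0 [13.8 -0.1 39.6] turn 40.7
```

View pics/s11.png

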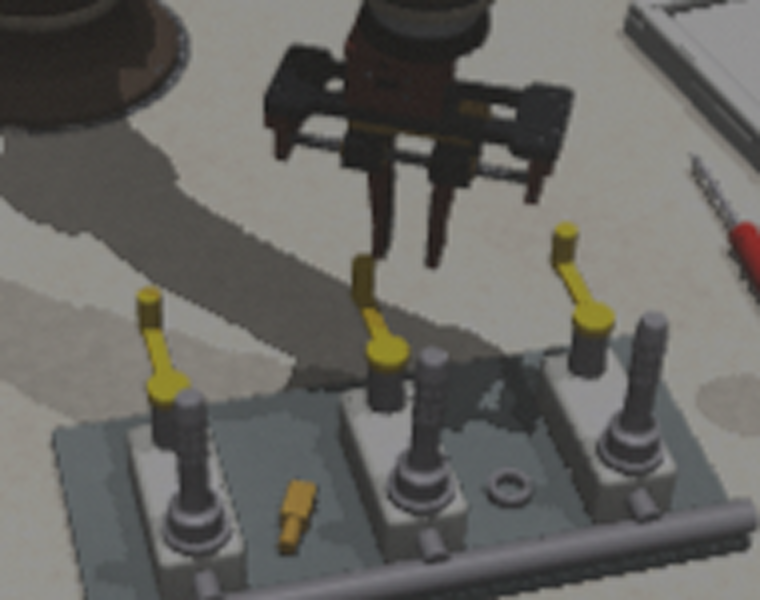

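```bash
python3 - <<'E'
from h import *
d=pickle.load(open("c0.pkl","rb"));S=d["scene"]
s,M=st();e=s["ee_pos"]
f=lambda p:((proj(S,p)-[240,100])*4).round()
print("tcp",f(e),"tips",f(e+M[:,2]*.013),f(e-M[:,2]*.013))
print("knob2 top",f(piv(2)-.06*XR+[0,0,.127]), "piv2",f(piv(2)+[0,0,.104]),"noz",f(noz(2)+[0,0,.17]))
from workcell import imaging
c=imaging.camera("top")
cv2.imwrite("pics/t11.png",cv2.resize(c["frame"][150:260,225:375,::-1],None,fx=5,fy=5,interpolation=cv2.INTER_CUBIC))
E
```

```text
tcp [404. 281.] tips [424. 285.] [385. 277.]
knob2 top [360. 260.] piv2 [385. 348.] noz [427. 358.]
```

View pics/t11.png

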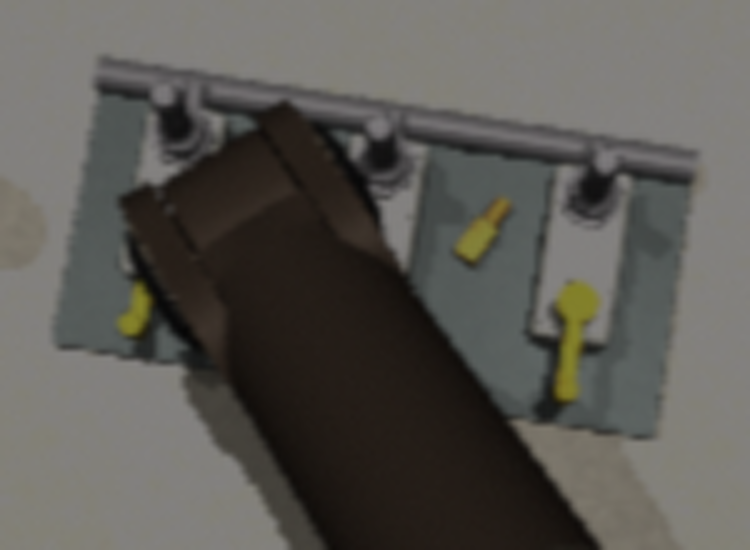

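```bash
python3 - <<'E'
from h import *
d=pickle.load(open("c0.pkl","rb"));S=d["scene"]
s,M=st();e=s["ee_pos"]
f=lambda p:((proj(S,p)-[240,100])*4).round()
for z in (.11,.12,.13,.14):
    q=e.copy();q[2]=z
    print(z,[f(q+M[:,2]*k) for k in (.022,.013,-.013,-.022)])
E
python3 - <<'E'
import cv2
i=cv2.imread("pics/s11.png")[160:330,280:560]
cv2.imwrite("pics/s11z.png",cv2.resize(cv2.convertScaleAbs(i,alpha=2.2),None,fx=2.8,fy=2.8,interpolation=cv2.INTER_CUBIC))
E
```

```text
0.11 [array([437., 287.]), array([423., 285.]), array([384., 278.]), array([371., 275.])]
0.12 [array([438., 276.]), array([424., 273.]), array([385., 266.]), array([372., 263.])]
0.13 [array([439., 264.]), array([425., 261.]), array([386., 254.]), array([372., 252.])]
0.14 [array([440., 252.]), array([426., 249.]), array([387., 242.]), array([373., 240.])]
```

View pics/s11z.png

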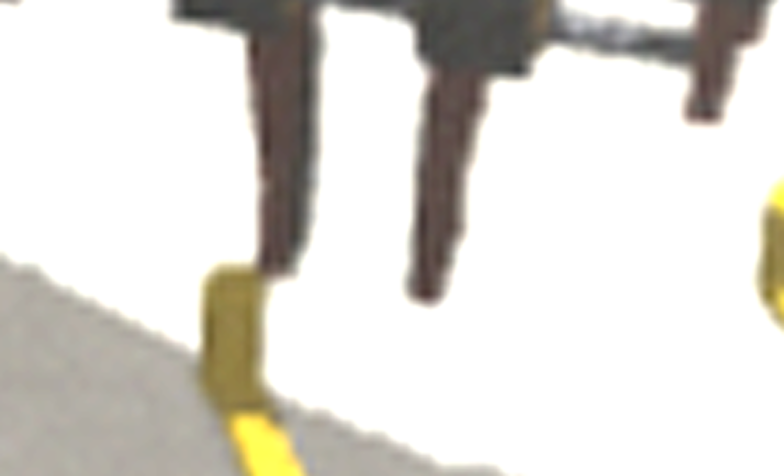

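The lever did not move. The visible fingertips are about 17 mm above the reported TCP (tips near z 0.127), so they passed over the knob. I'll go back over the knob and go lower.

```bash
python3 arc.py 0
```

```text
t 33.95 phi 28.1 r 59.2 z 0.1101 turned 29.2 w 0.0263 Ftan 0.44 Frad -0.29 Fz -0.1
0.0 [  6.8  -0.4 -28.1] turn -29.2
```

step_arm:
  increments:
    - [0,-20,0,0,-0.1]
    - [2,-30,-10,-10,-0.1]
    - [5,-30,-20,-20,-0.1]
    - [6.8,-30,-28.1,-29.2,-0.1]
    - [6.8,-30,-28.1,-29.2,-0.1]
    - [6.8,-30,-28.1,-29.2,-0.1]

```text
time: 34.7
ee_pos: [0.4901, 0.0772, 0.14]
ee_rot: [-1.568, 0.109, -0.109]
ft_force: [0.1, 0.7, -0.4]
grip_width: 0.0395
```

```bash
python3 arc.py 0
```

```text
t 34.7 phi 0.2 r 60.0 z 0.14 turned 0.3 w 0.0395 Ftan 0.74 Frad -0.04 Fz -0.4
0.0 [-0.  29.5 -0.2] turn -0.3
```

step_arm:
  increments:
    - [0,15,0,0,-0.1]
    - [0,30,0,0,-0.1]
    - [0,40,0,0,-0.1]
    - [0,47,0,0,-0.1]
    - [0,47,0,0,-0.1]

```text
time: 35.33
ee_pos: [0.4896, 0.0773, 0.0923]
ee_rot: [-1.568, 0.107, -0.105]
ft_force: [-0.0, 0.2, 0.5]
grip_width: 0.0393
```

```bash
python3 arc.py 0;python3 - <<'E'
from workcell import imaging
import cv2
c=imaging.camera("scene")
cv2.imwrite("pics/s12.png",cv2.resize(c["frame"][110:220,270:400,::-1],None,fx=6,fy=6,interpolation=cv2.INTER_CUBIC))
E
```

```text
t 35.325 phi 0.3 r 60.4 z 0.0923 turned 0.1 w 0.0393 Ftan 0.19 Frad 0.07 Fz 0.5
0.0 [  0.4 -18.2  -0.3] turn -0.1
```

View pics/s12.png

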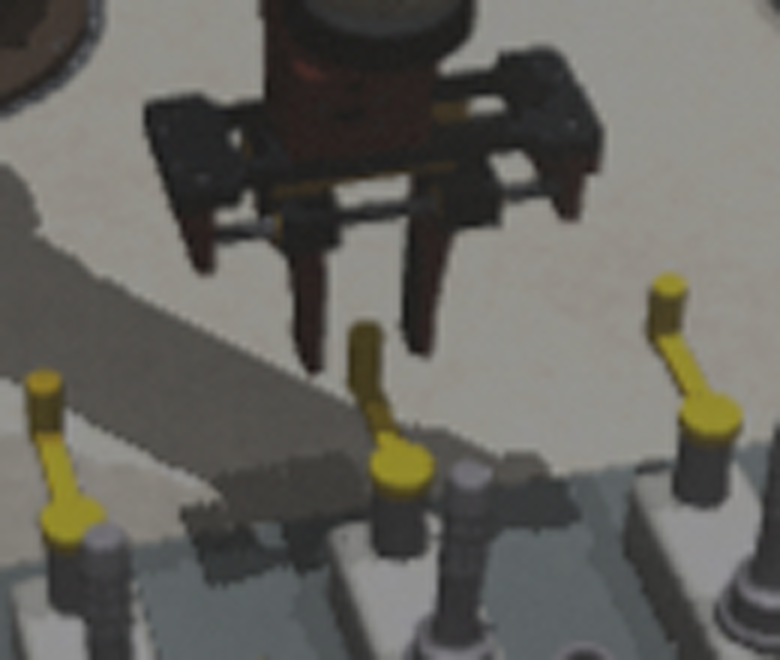

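Knob 2, at (365,325–390), now sits between the fingers, whose tips at y≈360 overlap it. I'll narrow the jaws and turn.

step_arm:
  increments:
    - [0,0,0,0,-0.41]
    - [0,0,0,0,-0.41]
    - [0.2,0,5.2,5,-0.41]
    - [1.1,0,11.4,11,-0.41]
    - [2.6,0,17.5,17,-0.41]
    - [4.8,0,23.4,23,-0.41]
    - [7.5,0,29.1,29,-0.41]
    - [7.5,0,29.1,29,-0.41]

```text
time: 36.38
ee_pos: [0.501, 0.1048, 0.0931]
ee_rot: [-1.513, 0.502, -0.502]
ft_force: [-1.6, -1.0, 1.9]
grip_width: 0.026
```

```bash
sed -i 's/.1105\]/.0925]/' arc.py; python3 arc.py 35 41 47 53 59 65 70;python3 - <<'E'
from workcell import imaging
import cv2
c=imaging.camera("scene")
cv2.imwrite("pics/s13.png",cv2.resize(c["frame"][110:220,270:400,::-1],None,fx=6,fy=6,interpolation=cv2.INTER_CUBIC))
E
```

```text
t 36.375 phi 28.8 r 60.3 z 0.0931 turned 29.1 w 0.026 Ftan -1.76 Frad 0.7 Fz 1.9
35.0 [0.6 0.5 6.4] turn 5.9
41.0 [ 1.5  0.5 12.6] turn 11.9
47.0 [ 3.2  0.5 18.7] turn 17.9
53.0 [ 5.4  0.5 24.6] turn 23.9
59.0 [ 8.2  0.5 30.2] turn 29.9
65.0 [11.6  0.5 35.4] turn 35.9
70.0 [14.9  0.5 39.6] turn 40.9
```

View pics/s13.png

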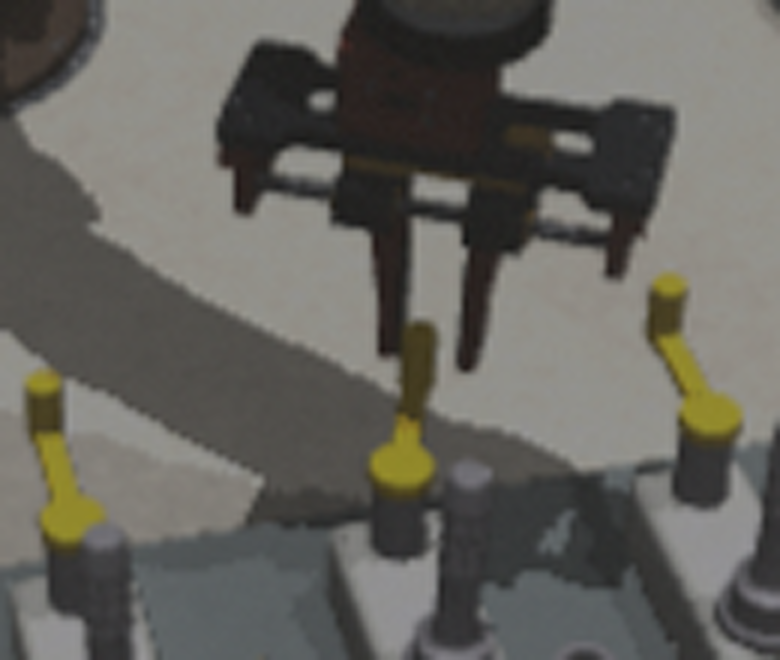

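The lever is turning, with its knob now at (418,340) between the fingers. Continuing the arc.

step_arm:
  increments:
    - [0.5,0,6.4,6,-0.41]
    - [1.5,0,12.6,12,-0.41]
    - [3.2,0,18.7,18,-0.41]
    - [5.4,0,24.6,24,-0.41]
    - [8.2,0,30.2,30,-0.41]
    - [11.6,0,35.4,36,-0.41]
    - [14.9,0,39.6,41,-0.41]
    - [14.9,0,39.6,41,-0.41]

```text
time: 37.42
ee_pos: [0.5366, 0.1286, 0.0929]
ee_rot: [-1.304, 1.049, -1.047]
ft_force: [-2.4, 1.3, 0.4]
grip_width: 0.0257
```

```bash
python3 arc.py 75 80 85 90 93
```

```text
t 37.425 phi 70.2 r 61.0 z 0.0929 turned 70.0 w 0.0257 Ftan -2.07 Frad 1.75 Fz 0.4
75.0 [1.2 0.4 5.1] turn 5.0
80.0 [ 1.9  0.4 10.3] turn 10.0
85.0 [ 3.   0.4 15.4] turn 15.0
90.0 [ 4.6  0.4 20.4] turn 20.0
93.0 [ 5.8  0.4 23.3] turn 23.0
```

step_arm:
  increments:
    - [1,0,5.1,5,-0.41]
    - [1.9,0,10.3,10,-0.41]
    - [3,0,15.4,15,-0.41]
    - [4.6,0,20.4,20,-0.41]
    - [4.6,0,20.4,20,-0.41]

```text
time: 38.05
ee_pos: [0.5575, 0.1289, 0.0928]
ee_rot: [-1.143, 1.307, -1.304]
ft_force: [-2.0, 3.1, -0.2]
grip_width: 0.0258
```

```bash
python3 arc.py 93 95 96 97 98
```

```text
t 38.05 phi 90.0 r 60.4 z 0.0928 turned 90.0 w 0.0258 Ftan -2.38 Frad 2.8 Fz -0.2
93.0 [0.5 0.3 3.1] turn 3.0
95.0 [0.7 0.3 5.2] turn 5.0
96.0 [0.8 0.3 6.3] turn 6.0
97.0 [0.9 0.3 7.3] turn 7.0
98.0 [1.  0.3 8.4] turn 8.0
```

step_arm:
  increments:
    - [0,0,1.5,0,-0.41]
    - [0,0,3,0,-0.41]
    - [0,0,4,0,-0.41]
    - [0,0,4,0,-0.41]

```text
time: 38.55
ee_pos: [0.5613, 0.1279, 0.0928]
ee_rot: [-1.144, 1.307, -1.305]
ft_force: [-3.5, 4.5, 0.3]
grip_width: 0.0258
```

```bash
python3 arc.py
```

```text
t 38.55 phi 93.7 r 60.1 z 0.0928 turned 90.0 w 0.0258 Ftan -4.28 Frad 3.78 Fz 0.3
```

step_arm:
  increments:
    - [0,0,0.8,0,-0.41]
    - [0,0,1.5,0,-0.41]
    - [0,0,1.5,0,-0.41]

```text
time: 38.92
ee_pos: [0.5629, 0.1276, 0.0928]
ee_rot: [-1.143, 1.307, -1.305]
ft_force: [-2.6, 3.8, -0.7]
grip_width: 0.0261
```

```bash
python3 arc.py
```

```text
t 38.925 phi 95.2 r 60.1 z 0.0928 turned 90.0 w 0.0261 Ftan -3.33 Frad 3.11 Fz -0.7
```

step_arm:
  increments:
    - [0,0,0.8,0,-0.41]
    - [0,0,1.5,0,-0.41]
    - [0,0,1.5,0,-0.41]

```text
time: 39.3
ee_pos: [0.5643, 0.1274, 0.0928]
ee_rot: [-1.144, 1.307, -1.305]
ft_force: [-4.3, 3.5, 0.6]
grip_width: 0.0261
```

```bash
python3 arc.py
```

```text
t 39.3 phi 96.6 r 60.2 z 0.0928 turned 90.0 w 0.0261 Ftan -4.98 Frad 2.33 Fz 0.6
```

step_arm:
  increments:
    - [0,0,0.8,0,-0.41]
    - [0,0,1.2,0,-0.41]
    - [0,0,1.2,0,-0.41]

```text
time: 39.67
ee_pos: [0.5644, 0.1274, 0.0927]
ee_rot: [-1.145, 1.308, -1.304]
ft_force: [-6.7, 4.0, 3.1]
grip_width: 0.0259
```

```bash
python3 arc.py
```

```text
t 39.675 phi 96.7 r 60.3 z 0.0927 turned 90.0 w 0.0259 Ftan -7.46 Frad 2.21 Fz 3.1
```

Motion has stopped and the force is rising. One more firm push to confirm the stop.

step_arm:
  increments:
    - [0,0,1,0,-0.41]
    - [0,0,2,0,-0.41]
    - [0,0,2,0,-0.41]

```text
time: 40.05
ee_pos: [0.5646, 0.1275, 0.0925]
ee_rot: [-1.148, 1.31, -1.303]
ft_force: [-11.7, 4.7, 5.8]
grip_width: 0.026
```

```bash
python3 arc.py;python3 - <<'E'
from workcell import imaging
import cv2
c=imaging.camera("scene")
cv2.imwrite("pics/s14.png",cv2.resize(c["frame"][110:240,260:430,::-1],None,fx=4.5,fy=4.5,interpolation=cv2.INTER_CUBIC))
E
```

```text
t 40.05 phi 96.9 r 60.4 z 0.0925 turned 89.9 w 0.026 Ftan -12.54 Frad 1.59 Fz 5.8
```

View pics/s14.png

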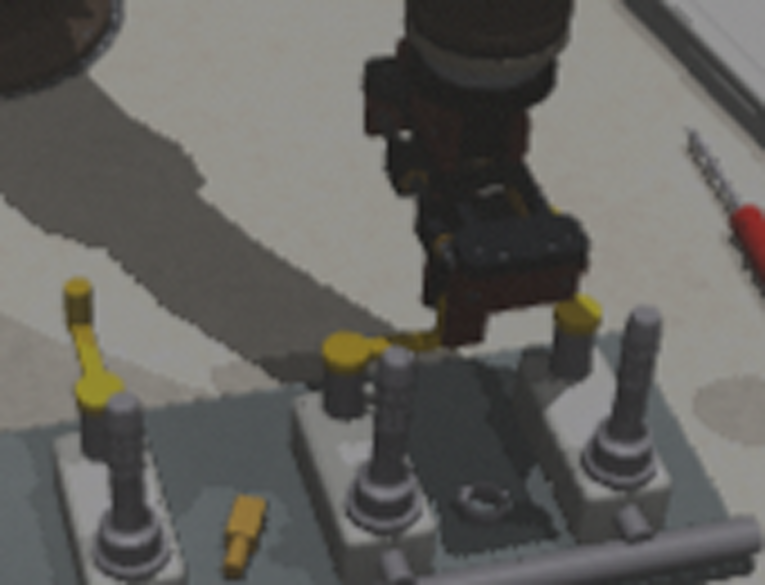

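The lever is hard against its stop: 12.5 N, no further motion. Backing off to centre, lifting and retreating.

step_arm:
  increments:
    - [0,0,-3,0,-0.41]
    - [0,0,-7,0,-0.41]
    - [0,0,-7,0,-0.41]
    - [0,-15,-7,0,-0.41]
    - [0,-40,-7,0,-0.41]
    - [0,-80,-7,0,-0.41]
    - [0,-120,-10,0,-0.41]
    - [0,-140,-40,0,-0.41]

```text
time: 41.1
ee_pos: [0.5303, 0.1316, 0.2362]
ee_rot: [-1.137, 1.307, -1.31]
ft_force: [0.5, 0.2, -0.5]
grip_width: 0.0264
```

step_arm:
  increments:
    - [0,0,-50,0,-0.41]
    - [0,0,-100,0,-0.41]
    - [0,0,-130,0,-0.41]
    - [0,0,-130,0,-0.41]
    - [0,0,-130,0,-0.41]

```text
time: 41.72
ee_pos: [0.4007, 0.1491, 0.2338]
ee_rot: [-1.14, 1.307, -1.309]
ft_force: [-0.1, -0.0, -0.2]
grip_width: 0.026
```

```bash
python3 arc.py;python3 - <<'E'
from workcell import imaging
import cv2,pickle
d={}
for n in("scene","top"):d[n]=imaging.camera(n)
pickle.dump(d,open("c2.pkl","wb"))
cv2.imwrite("pics/s15.png",cv2.resize(d["scene"]["frame"][140:265,240:440,::-1],None,fx=4,fy=4,interpolation=cv2.INTER_CUBIC))
cv2.imwrite("pics/t15.png",d["top"]["frame"][:,:,::-1])
from h import *
for i in (1,2,3):print(((proj(d["scene"],piv(i)+[0,0,.104])-[240,140])*4).round(),((proj(d["scene"],piv(i)+.06*YR+[0,0,.127])-[240,140])*4).round())
E
```

```text
t 41.725 phi 20.7 r 169.0 z 0.2338 turned 90.2 w 0.026 Ftan -0.08 Frad 0.07 Fz -0.2
[593. 153.] [685. 112.]
[385. 188.] [478. 146.]
[166. 224.] [261. 181.]
```

View pics/s15.png

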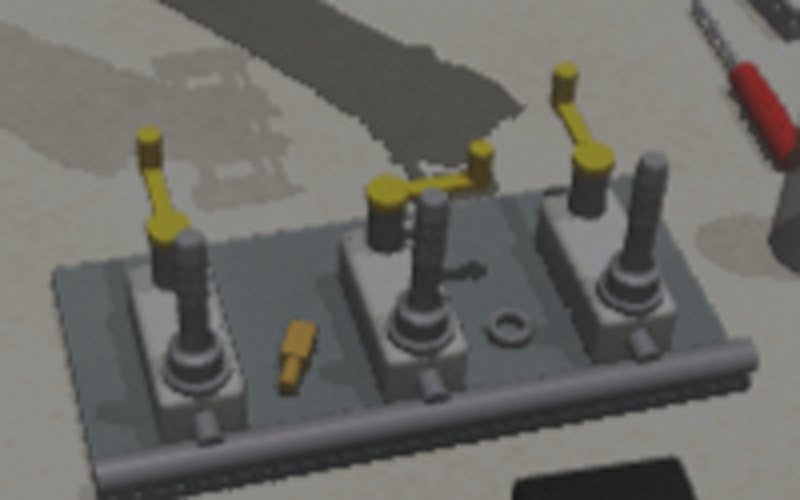

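View pics/t15.png

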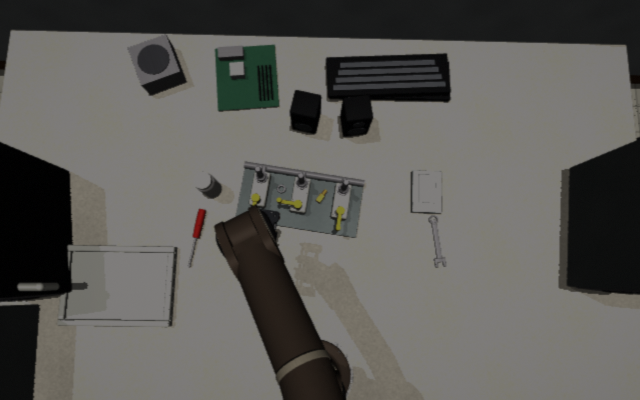

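Lever 2's knob is at (481,146), against a predicted closed position of (478,146). Levers 1 and 3 are unchanged, the nozzles are upright and the bystanders have not moved.

```bash
python3 -c "
from workcell import close_job
print(close_job())"
```

```text
the job is handed in; nothing more can be done
None
```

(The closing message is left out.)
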